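# Rock the knob tub out and rack the blanks

## Robot

A 6-joint arm with a two-finger parallel gripper is mounted at the origin on a cart in front of the work surface, level with it; the furniture and walls round the work are solid. World frame = base frame: x ahead of the robot, y to its left, z up, the work surface at z = 0. Lengths are in m, angles in rad, forces in N, time in s.
With the tool pointing down it reaches from about 0.35 to 0.975 m from the base axis. Payload 4.9 kg.
Tool frame: the origin (TCP) lies at the very end of the fingers, on their centre line; the grasp point (between the pads) lies 19 mm behind it; x points along the fingers, y is the direction in which the jaws open and shut, and the axes are right-handed (so a half turn about x gives the same grasp; the last joint's range is limited). The gripper opens to 85 mm and grips with 20 to 120 N. Pads are 22 mm wide; open, the fingers measure 114 mm over their backs; the gripper's body (76 mm by 85 mm) begins 54 mm behind the grasp point. The pads swing forward as they close: fully open they stand 13 mm farther back than shut.
Start: joints at [-1.371, 0.053, 1.613, -0, 1.476, -0.119], TCP at [0.196, -0.593, 0.231] pointing down, gripper open.
Joint ranges: [-3.01, 3.01], [-1.01, 2.22], [0.06, 2.58], [-1.02, 4.17], [0.09, 2.62], [-3.14, 3.14]. Speed limits (rad/s): [2.57, 2.57, 3.14, 3.14, 3.14, 3.14].

## Interface

Orientations are given as a unit quaternion [w, x, y, z].
In Python, from plant import manip gives the robot as it stands.
- The arm moves only by the tool play_rows, never from a script. Its argument "plan" is a list of rows, each a list of 5 numbers: the shift along the tool's x, y, z in mm, then the turn about the tool's x in rad, then the closure, from -1 (fully open) to 1 (shut). A call has 1 to 8 rows; each row is the pose to reach, as a shift and turn from the pose commanded when the call began, along the tool's axes at that moment; what a row does not reach only later rows make up. A row lasts 1/8 s, in which the tool goes at most 62.5 mm and 10.7 degrees, less where a joint would pass 70% of its speed; a pose out of reach is approached as far as the arm can. A call with a gripper value outside its range is refused whole. The fingers move at their own pace and stop on an object; the grip force is fixed at half the most. Time passes only in rows, so rows that repeat a pose let the fingers close. It gives the time, the measured TCP pose, the force and the opening at its end, in the units of the state.
- manip.state(): the state, without advancing time (a new reading comes with each control period).
- manip.grab_frame(name): name is "side" or "top"; returns a dict with "img" (400x640x3 uint8, red, green, blue), "range_z" (400x640 float32, m along the optical axis (not along the pixel's ray), 0 where there is no reading), "fx", "fy", "cx", "cy" (pixels), "k1" (the pictures are not rectified: a ray, as slopes to the right and down, at radius r is drawn at 1 + k1 r^2 times it, then the intrinsics apply), "origin" and "rotation" of the camera in the world. Camera axes: x right, y up, looking along -z (the intrinsics and any distortion apply to the point x, -y, -z); pixel columns grow to the right and rows downward; lengths in m; the calibration is good to about 2 mm. A picture is of the moment at which its call begins.
- manip.job_done(): hands the job in, once; it reports no verdict.
The state is a dict: "time": time; "joint_pos": joint angles; "joint_vel": joint speeds; "joint_efforts": joint torques, N m; "tool_pos": TCP position; "tool_rot": TCP orientation; "contact_force": force on the tool from outside, world axes, zero at the start; "ft_torque": the same for the moment, N m; "gripper_width": opening from 0.0 (shut) to 1.0 (fully open).
Only numpy, scipy, OpenCV 4.12 (cv2) and the standard library are available. Lean on these libraries where they do the work, as an engineer would, in place of code of your own. Each camera call takes 0.05 s, during which the arm holds its last target. There are 200 camera calls.

## Task

First turn the brass lock collar on the rack's column until its black peg points at the red mark. Then empty the heavy blue tub into the tray in front of it by rocking it forward on its rocker bar, which stays down in its two saddles (do not lift the tub), and set the tub back upright on its plinth. Finally lay every wooden double-knob blank across the rack, each with its neck seated down in a notch of its own, and leave the roll of masking tape and the tape measure alone.

Things in the scene. Friction and masses are not known exactly. Their poses are not given: they have to be found in the camera images.
- tub: heavy blue steel scoop tub, loose, about 2.6 kg, 162 wide x 121 deep at the base, back and sides 115 high, open on top, low sloping front lip. Origin: on the plinth top at the middle of the front base edge; own x = pouring direction, y = its left, z up. Empty centre of mass at x -64, z 26 mm: let go below about 1.2 rad of tilt it falls back upright, beyond that on forward
- tub_handle (a point): middle of the tub's handle: a round bar 12 mm thick, 120 mm long, along the tub's own y, at its own x -157, z 112 mm (36 mm behind the back wall, nothing above it). Gripped from above it turns freely between the pads, so the tool can point down through the whole rocking; lifting takes about 10 N
- rocker_left (a point): left end of the tub's rocker bar, a 12 mm steel bar along its front base edge that sticks out 18 mm at each side; the point lies on the bar's axis at own x -6, y 91.5, z 6 mm. The tub tips about this axis
- rocker_right (a point): right end of the rocker bar, on its axis (own x -6, y -91.5, z 6 mm of the tub). Tipped about it, the blanks slide over the lip (own x 36, z 71 mm) at 1.3 to 1.5 rad of tilt; about 1.6 can be reached; slow tilting keeps them in the tray
- tip_stand: fixed plywood stand: plinth 90 mm high under the tub, open-topped saddles for the rocker bar, catch tray in front. Origin on the bench under the plinth's front edge; own x = pouring direction, z up. A chute slopes from x 0, z 75 to the tray floor (from x 100, z 6 mm), which is 150 wide between sloping sides and ends at x 245 in a wall 48 mm high with a 56 mm finger cut-out in its middle
- saddle_left (a point): where rocker_left lies when seated in the left saddle (96 mm above the bench, 2 mm play)
- saddle_right (a point): where rocker_right lies when seated in the right saddle (96 mm above the bench, 2 mm play)
- tray (a point): middle of the flat tray floor, on its surface (own x 172, z 6 mm of the stand)
- rack: fixed wooden rack: two rails along own y, 10 mm thick, 216 long, 40 apart, each with 4 notches 24 wide and 10 deep. Origin on the bench under its middle; own x goes across the rails to the column, z up. Rail tops at 78 mm, notch floors 68, a board between the rails 45. A seated blank lies along own x, neck on both rails, knobs outside them, origin 75 mm high (85 if it lies on the rail tops)
- notch_1 (a point): where the origin of a blank seated in notch 1 of the rack lies (own x 0, y -78, z 75 mm of the rack); any blank may go in any notch
- notch_2 (a point): where the origin of a blank seated in notch 2 of the rack lies (own x 0, y -26, z 75 mm of the rack); any blank may go in any notch
- notch_3 (a point): where the origin of a blank seated in notch 3 of the rack lies (own x 0, y 26, z 75 mm of the rack); any blank may go in any notch
- notch_4 (a point): where the origin of a blank seated in notch 4 of the rack lies (own x 0, y 78, z 75 mm of the rack); any blank may go in any notch
- collar (a joint): angle of the brass lock collar about its upright axis (rad, grows counter-clockwise seen from above; range 0 to 1.6, starts between 0 and 0.4; the red mark is at 1.2); stays where it is left, takes about 3 N at the peg
- collar_peg (a point): top of the collar's upright round black peg, 14 mm thick, 164 mm above the bench, standing 40 mm clear of the collar's tab, 45 mm from the collar's axis; pinch or push it
- collar_axis (a point): point on the collar's axis at its base, 106 mm above the bench, 145 mm from the rack's middle along its own x; below it a grey disc 136 mm wide
- locked_mark (a point): point below the peg's place when the collar is at the red mark, 45 mm from the axis, 106 mm high (the red mark itself is painted 15 mm farther out on the grey disc)
- blank_1: wooden double-knob blank, 124 mm long, 60 g: two hexagonal knobs (32 across flats, 37 across corners, 28 long) on a round neck 14 mm thick, 68 mm long between them. Origin at its middle, own x along it, both ends alike. Grip the neck from above. Starts in the tub, lying across the pouring direction; None if absent (3 or 4 are present)
- blank_2: wooden double-knob blank, 124 mm long, 60 g: two hexagonal knobs (32 across flats, 37 across corners, 28 long) on a round neck 14 mm thick, 68 mm long between them. Origin at its middle, own x along it, both ends alike. Grip the neck from above. Starts in the tub, lying across the pouring direction; None if absent (3 or 4 are present)
- blank_3: wooden double-knob blank, 124 mm long, 60 g: two hexagonal knobs (32 across flats, 37 across corners, 28 long) on a round neck 14 mm thick, 68 mm long between them. Origin at its middle, own x along it, both ends alike. Grip the neck from above. Starts in the tub, lying across the pouring direction; None if absent (3 or 4 are present)
- blank_4: wooden double-knob blank, 124 mm long, 60 g: two hexagonal knobs (32 across flats, 37 across corners, 28 long) on a round neck 14 mm thick, 68 mm long between them. Origin at its middle, own x along it, both ends alike. Grip the neck from above. Starts in the tub, lying across the pouring direction; None if absent (3 or 4 are present)
- masking_tape: roll of masking tape lying flat, 100 mm wide, 25 mm high, bystander, left rear; origin at its underside
- tape_measure: yellow tape measure, 68x85x31 mm, bystander, right rear; origin at its underside

How it is judged:
On the way, in this order (a step that is already met when the one before it is completed fails the run):
1. the lock collar is at its red mark (1.2 rad, within 0.13) (value of joint collar between 1.07 and 1.33 rad), for 0.2 s.
2. the tub is rocked forward (more than 1 rad) and every blank is out of it and down in the tray (angle between tub's own z axis and vertical above 1 rad and (height (world z) of blank_1 below 0.07 m or world y of blank_1 above 0.1 m) and (height (world z) of blank_2 below 0.07 m or world y of blank_2 above 0.1 m) and (height (world z) of blank_3 below 0.07 m or world y of blank_3 above 0.1 m) and (height (world z) of blank_4 below 0.07 m or world y of blank_4 above 0.1 m)), for 0.2 s.
At the end, for the whole second after the job is handed in: collar within 0.13 rad of its red mark; tub upright (0.06 rad), at rest, its rocker bar in both saddles (12 mm); every blank present lies across the rack, neck down in a notch (origin 70 to 80 mm high, 9 mm from the rails' middle, 0.15 rad from square), at rest (all of step 1 and angle between tub's own z axis and vertical below 0.06 rad and distance between rocker_left and saddle_left below 0.012 m and distance between rocker_right and saddle_right below 0.012 m and linear speed of each of tub, blank_1, blank_2, blank_3, blank_4 below 0.02 m/s and x of blank_1 in the frame of rack between -0.009 and 0.009 m and y of blank_1 in the frame of rack between -0.1 and 0.1 m and z of blank_1 in the frame of rack between 0.07 and 0.08 m and angle between the x axis of each of blank_1, blank_2, blank_3, blank_4 and the x axis of rack, either way round below 0.15 rad and x of blank_2 in the frame of rack between -0.009 and 0.009 m and y of blank_2 in the frame of rack between -0.1 and 0.1 m and z of blank_2 in the frame of rack between 0.07 and 0.08 m and x of blank_3 in the frame of rack between -0.009 and 0.009 m and y of blank_3 in the frame of rack between -0.1 and 0.1 m and z of blank_3 in the frame of rack between 0.07 and 0.08 m and x of blank_4 in the frame of rack between -0.009 and 0.009 m and y of blank_4 in the frame of rack between -0.1 and 0.1 m and z of blank_4 in the frame of rack between 0.07 and 0.08 m); the robot touches nothing.
It fails at once if the tub is lifted: its rocker bar rises more than 30 mm out of a saddle (z of any of rocker_left, rocker_right in the frame of tip_stand above 0.126 m).
It fails at once if the masking tape or the tape measure is shoved more than 30 mm (distance of any of masking_tape, tape_measure from where it was at the start of the episode above 0.03 m).
Of blank_1, blank_3, blank_4 only 2 to 3 are there at a start; the rules pass over those that are not, and their reading is None.
At some moment in a run one of blank_1, blank_2, blank_3, blank_4 may be knocked a few centimetres aside while the robot is not near it.
Once in a run the grip may slacken for a moment while it holds something.
It also fails if it takes over 208 s, if anything falls off the work surface, if the arm or the gripper's body presses on something with over 40 N, if the wrist force passes 120 N, or if a joint passes its speed limit or range.

## Working session

There is one attempt and no reset: what is moved stays moved. The work goes in short steps, Python scripts to look and compute and a tool call to move; the robot and the scene stay as the last step left them, time stands still between calls to the robot, and variables do not carry over. Pictures are saved under pics/ and viewed, about 12 in all and at most 16, crops included, and the job is handed in when it is done.

Besides the shell and the picture viewer there is one more tool, called as a command line: name --pt "numbers of a row" for each row, then --argument value for the rest. play_rows: Moves the arm, as the interface text tells. Its arguments: {"type":"object","properties":{"plan":{"type":"array"}},"required":["plan"]}

```bash
ls; mkdir -p pics; cat > h.py <<'E'
import numpy as np, cv2
from plant import manip
def grab(n):
    f=manip.grab_frame(n); f['R']=np.array(f['rotation']); f['o']=np.array(f['origin']); return f
def save(f,name): cv2.imwrite('pics/'+name,cv2.cvtColor(f['img'],cv2.COLOR_RGB2BGR))
def ray(f,u,v):
    K=np.array([[f['fx'],0,f['cx']],[0,f['fy'],f['cy']],[0,0,1.]])
    p=cv2.undistortPoints(np.array(np.c_[np.atleast_1d(u),np.atleast_1d(v)],float)[:,None],K,np.array([f['k1'],0,0,0.]))[:,0]
    d=np.c_[p[:,0],-p[:,1],-np.ones(len(p))]
    return d
def onz(f,u,v,z):
    d=ray(f,u,v)@f['R'].T; t=(z-f['o'][2])/d[:,2]; return f['o']+t[:,None]*d
def cloud(f):
    v,u=np.mgrid[0:400,0:640]; d=ray(f,u.ravel(),v.ravel())
    P=f['o']+(d*f['range_z'].ravel()[:,None])@f['R'].T
    P[f['range_z'].ravel()<=0]=np.nan
    return P.reshape(400,640,3)
def st():
    s=manip.state(); print({k:np.round(s[k],3).tolist() for k in ('time','joint_pos','tool_pos','tool_rot','contact_force','gripper_width')}); return s
E
python3 - <<'E'
from h import *
s=st()
for n in ('top','side'):
    f=grab(n); save(f,n+'0.png'); print(n,f['R'].round(3).tolist(),f['o'],f['fx'],f['k1'])
E
```

```text
pics
{'time': 0.0, 'joint_pos': [-1.371, 0.053, 1.614, 0.0, 1.476, -0.119], 'tool_pos': [0.196, -0.593, 0.23], 'tool_rot': [-0.111, -0.698, -0.113, 0.698], 'contact_force': [-0.074, 0.525, -0.225], 'gripper_width': 0.998}
top [-0.524, -0.13, 0.194, 0.819] [0.03843421 0.18522528 1.230681  ] 369.2380634359586 -0.031898651051070794
side [0.817, 0.52, -0.126, -0.217] [ 0.05549101 -0.92972665  0.64546471] 361.15052565996393 -0.06959631253249031
```

```bash
sed -i "s/f\['R'\]=np.array(f\['rotation'\])/q=f['rotation']; f['R']=qR(q)/; s/^def grab/from scipy.spatial.transform import Rotation\ndef qR(q): return Rotation.from_quat([q[1],q[2],q[3],q[0]]).as_matrix()\ndef grab/" h.py; python3 -c "
from h import *
print(qR(manip.state()['tool_rot']).round(3))"
```

```text
[[-0.     0.313 -0.95 ]
 [ 0.002 -0.95  -0.313]
 [-1.    -0.002 -0.   ]]
```

View pics/top0.png

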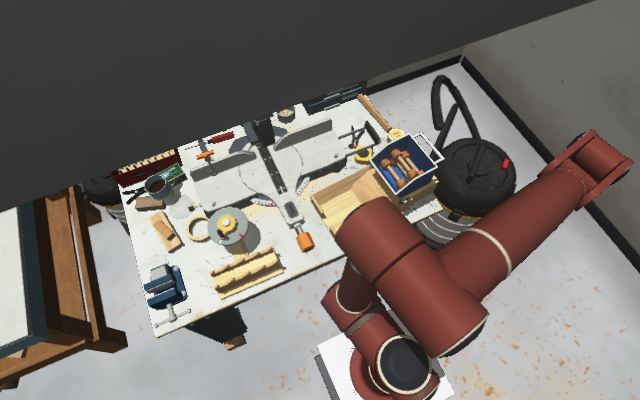

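View pics/side0.png

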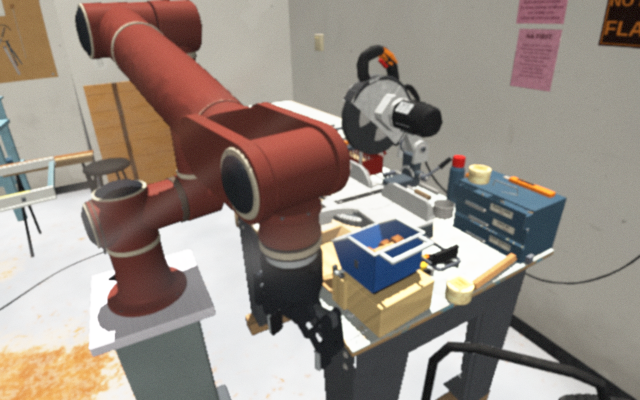

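```bash
python3 - <<'E'
from h import *
import pickle
f=grab('top'); pickle.dump(f,open('f0.pkl','wb'))
b=cv2.cvtColor(f['img'],cv2.COLOR_RGB2BGR)
A=cv2.resize(b[190:310,180:320],None,fx=5,fy=5,interpolation=cv2.INTER_CUBIC)[:, :]
B=cv2.resize(b[110:260,300:460],None,fx=4,fy=4,interpolation=cv2.INTER_CUBIC)
cv2.imwrite('pics/a.png',A); cv2.imwrite('pics/b.png',B)
P=cloud(f)
# height map stats
ok=np.isfinite(P[...,0])
for (u,v) in [(245,275),(230,222),(228,240),(405,170),(435,150),(345,200),(198,230),(240,237)]: print((u,v),P[v,u].round(3))
E
```

```text
(245, 275) [0.427 0.28  0.08 ]
(230, 222) [0.598 0.262 0.128]
(228, 240) [0.551 0.29  0.107]
(405, 170) [ 0.526 -0.352  0.135]
(435, 150) [ 0.518 -0.446  0.209]
(345, 200) [ 0.565 -0.146  0.005]
(198, 230) [ 0.682  0.387 -0.001]
(240, 237) [0.544 0.251 0.107]
```

View pics/a.png

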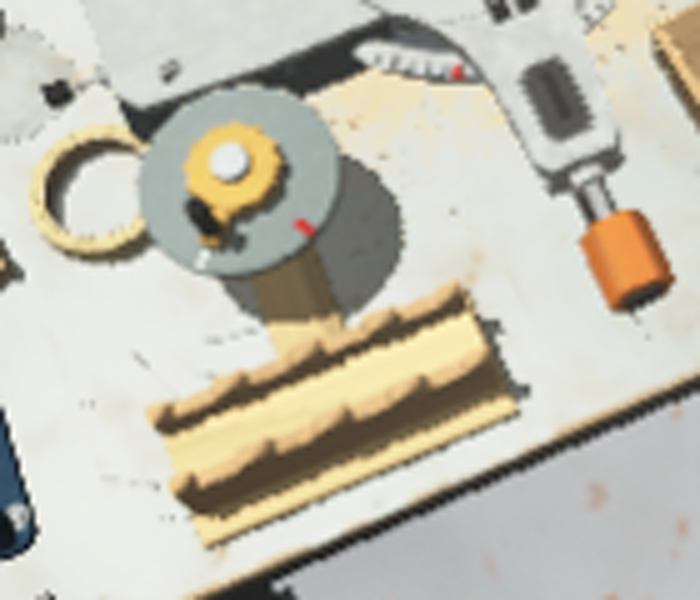

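View pics/b.png

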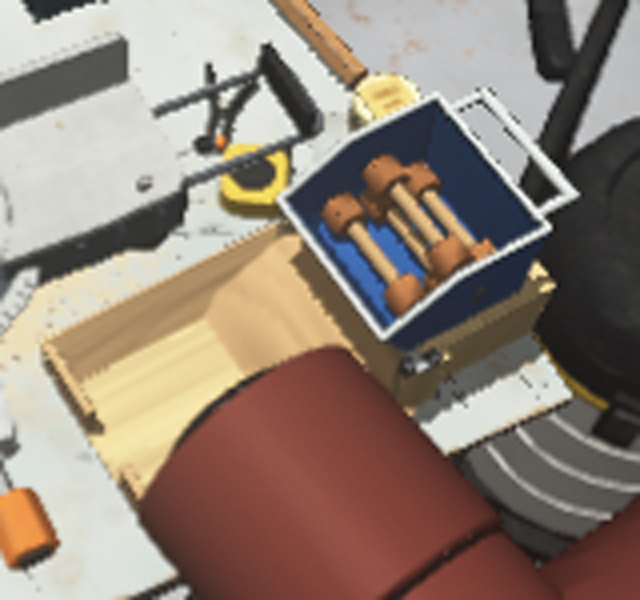

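```bash
python3 - <<'E'
from h import *
import pickle
f=pickle.load(open('f0.pkl','rb')); P=cloud(f); I=f['img'].astype(int)
hsv=cv2.cvtColor(f['img'],cv2.COLOR_RGB2HSV).astype(int)
v,u=np.mgrid[0:400,0:640]
box=lambda a,b,c,d:(u>=a)&(u<b)&(v>=c)&(v<d)
# disc
g=box(200,255,200,250)
m=g&(hsv[...,1]<50)&(P[...,2]>.098)&(P[...,2]<.115)
cnt,_=cv2.findContours(m.astype(np.uint8),cv2.RETR_EXTERNAL,cv2.CHAIN_APPROX_NONE)
c=max(cnt,key=cv2.contourArea)[:,0]; W=onz(f,c[:,0],c[:,1],.106)
print('disc',cv2.minEnclosingCircle((W[:,:2]*1000).astype(np.float32)))
r=g&(I[...,0]>150)&(I[...,1]<80)&(I[...,2]<80)
print('red',onz(f,u[r].mean(),v[r].mean(),.106), r.sum())
k=g&(I.max(2)<70)&(P[...,2]>.12); 
print('peg px',np.c_[u[k],v[k],P[k].round(3)].tolist())
# rails
k=box(200,290,240,310)&(P[...,2]>.072)&(P[...,2]<.083)&(hsv[...,1]>50)
rect=cv2.minAreaRect((P[k][:,:2]*1000).astype(np.float32)); print('rails',rect,k.sum()); print(cv2.boxPoints(rect))
# tub rim: white/lightgray with z ~.205 
k=box(365,450,125,200)&(hsv[...,1]<40)&(I.min(2)>150)&(P[...,2]>.19)&(P[...,2]<.225)
print('rim z',np.percentile(P[k][:,2],[5,50,95]),k.sum())
rect=cv2.minAreaRect((P[k][:,:2]*1000).astype(np.float32)); print(rect);print(cv2.boxPoints(rect))
# tray floor
k=box(300,400,160,240)&(abs(P[...,2]-.006)<.004)&(hsv[...,1]>60)
rect=cv2.minAreaRect((P[k][:,:2]*1000).astype(np.float32)); print('floor',rect);print(cv2.boxPoints(rect))
# plot BEV heights for occupancy
bev=np.full((500,600),-0.02); X=P.reshape(-1,3); X=X[np.isfinite(X[:,0])]
i=((1.0-X[:,0])/.002).astype(int); j=((.6-X[:,1])/.002).astype(int); o=(i>=0)&(i<500)&(j>=0)&(j<600)
np.maximum.at(bev,(i[o],j[o]),X[o,2]); np.save('bev.npy',bev)
im=cv2.applyColorMap(np.clip((bev+.02)/.35*255,0,255).astype(np.uint8),cv2.COLORMAP_JET)
for k in range(0,600,50): cv2.line(im,(k,0),(k,499),(255,255,255) if k==300 else (90,90,90),1)
for k in range(0,500,50): cv2.line(im,(0,k),(599,k),(90,90,90),1)
cv2.imwrite('pics/bev.png',im)
E
```

```text
disc ((599.64208984375, 273.96917724609375), 68.91912841796875)
red [[0.54927054 0.24646716 0.106     ]] 5
peg px [[218.0, 230.0, 0.569, 0.303, 0.165], [219.0, 230.0, 0.568, 0.3, 0.164], [218.0, 231.0, 0.565, 0.303, 0.166], [219.0, 231.0, 0.563, 0.3, 0.168], [220.0, 231.0, 0.562, 0.298, 0.168], [218.0, 232.0, 0.564, 0.305, 0.162], [219.0, 232.0, 0.563, 0.302, 0.162], [220.0, 232.0, 0.56, 0.299, 0.165], [221.0, 232.0, 0.56, 0.296, 0.163], [218.0, 233.0, 0.561, 0.306, 0.162], [219.0, 233.0, 0.558, 0.303, 0.165], [220.0, 233.0, 0.557, 0.3, 0.165], [221.0, 233.0, 0.559, 0.298, 0.158], [219.0, 234.0, 0.557, 0.304, 0.16], [220.0, 234.0, 0.558, 0.302, 0.156], [221.0, 234.0, 0.559, 0.3, 0.151], [222.0, 234.0, 0.56, 0.297, 0.146], [220.0, 235.0, 0.558, 0.304, 0.148], [221.0, 235.0, 0.558, 0.301, 0.147], [222.0, 235.0, 0.56, 0.299, 0.139], [223.0, 235.0, 0.561, 0.297, 0.133], [221.0, 236.0, 0.557, 0.303, 0.141], [222.0, 236.0, 0.559, 0.3, 0.134], [223.0, 236.0, 0.557, 0.297, 0.135], [224.0, 236.0, 0.561, 0.296, 0.124]]
rails ((456.44921875, 276.4967956542969), (213.14427185058594, 62.34491729736328), 89.71355438232422) 246
[[424.74435 170.08185]
 [487.08847 169.77014]
 [488.15408 382.91174]
 [425.80997 383.22345]]
rim z [0.19931301 0.20780661 0.21207155] 309
((534.5885620117188, -371.834716796875), (159.63980102539062, 162.26885986328125), 5.500000953674316)
[[ 447.35977 -298.7242 ]
 [ 462.9125  -460.246  ]
 [ 621.8174  -444.94522]
 [ 606.26465 -283.42343]]
floor ((616.9024047851562, -151.4192352294922), (202.50648498535156, 311.6496887207031), 23.586620330810547)
[[ 461.7573    -49.127563]
 [ 586.45917  -334.74084 ]
 [ 772.0475   -253.7109  ]
 [ 647.34564    31.902374]]
```

View pics/bev.png

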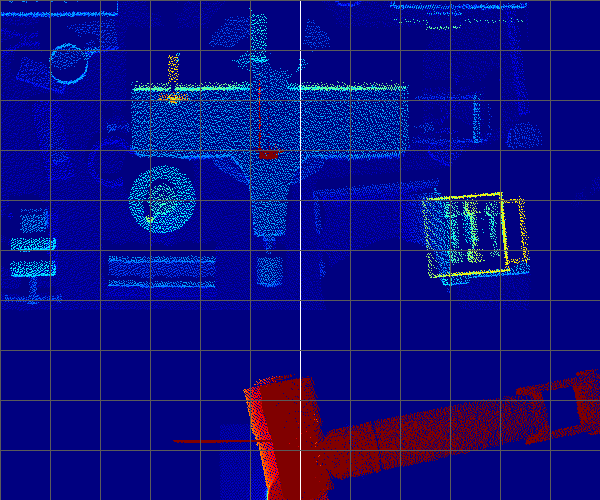

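```bash
cat >> h.py <<'E'
def go(*wps):
    """wps: (x,y,z,angle of tool y deg) -> rows relative to the present pose (tool pointing down)"""
    s=manip.state(); R=qR(s['tool_rot']); p=np.array(s['tool_pos']); a0=np.degrees(np.arctan2(R[1,1],R[0,1]))
    print('t',round(s['time'],2),'pos',(p*1000).round(1),'yang',round(a0,1),'tilt',R[:,0].round(3),'w',round(s['gripper_width']*85,1),'F',np.round(s['contact_force'],1),'j',np.round(s['joint_pos'],2))
    for w in wps:
        d=R.T@(np.array(w[:3])-p)*1000; t=-(w[3]-a0+180)%360-180
        t=-(((w[3]-a0)+180)%360-180)
        print([*d.round(1).tolist(),round(float(np.radians(t)),3)])
E
python3 -c "
from h import *
go((.39,-.1,.28,-90),(.562,.301,.25,-90))"
```

```text
t 0.15 pos [ 195.8 -593.   230.4] yang -71.7 tilt [-0.     0.002 -1.   ] w 85.3 F [0.7 0.2 0.4] j [-1.37  0.05  1.61  0.    1.48 -0.12]
[-48.9, -407.4, -339.0, 0.319]
[-18.3, -734.2, -628.0, 0.319]
```

play_rows --pt "-45 -734 -628 0.319 0" --pt "-45 -734 -628 0.319 0" --pt "-45 -734 -628 0.319 0" --pt "-45 -734 -628 0.319 0" --pt "-45 -734 -628 0.319 0" --pt "-45 -734 -628 0.319 0" --pt "-45 -734 -628 0.319 0" --pt "-45 -734 -628 0.319 0"

```text
time: 1.15
tool_pos: [0.3855, -0.1294, 0.2546]
tool_rot: [-0.0, 0.707, -0.0, -0.707]
contact_force: [0.3, -0.6, 0.6]
gripper_width: 0.498
```

```bash
python3 -c "
from h import *
go((.562,.301,.25,-90))"
```

```text
t 1.15 pos [ 385.5 -129.4  254.6] yang -90.0 tilt [ 0.001 -0.    -1.   ] w 42.3 F [ 0.3 -0.6  0.6] j [-0.51 -0.52  2.06  0.    1.61  1.06]
[4.6, -430.5, -176.2, -0.001]
```

play_rows --pt "4 -430 -176 0 0.2" --pt "4 -430 -176 0 0.2" --pt "4 -430 -176 0 0.2" --pt "4 -430 -176 0 0.2" --pt "4 -430 -176 0 0.2" --pt "4 -430 -176 0 0.2" --pt "4 -430 -176 0 0.2" --pt "4 -430 -176 0 0.2"

```text
time: 2.15
tool_pos: [0.5615, 0.3015, 0.2495]
tool_rot: [-0.001, -0.707, -0.001, 0.708]
contact_force: [-0.8, 0.0, 0.5]
gripper_width: 0.403
```

```bash
python3 - <<'E'
from h import *
import pickle
go((.562,.301,.134,-90))
f=grab('top'); pickle.dump(f,open('f1.pkl','wb')); save(f,'top1.png')
P=cloud(f); I=f['img'].astype(int); hsv=cv2.cvtColor(f['img'],cv2.COLOR_RGB2HSV).astype(int)
v,u=np.mgrid[0:400,0:640]; box=lambda a,b,c,d:(u>=a)&(u<b)&(v>=c)&(v<d)
k=box(300,460,110,270)
Q=P[k]; 
# wooden stand: plinth top z .09, wall tops
def rect(m,n):
    r=cv2.minAreaRect((P[m][:,:2]*1000).astype(np.float32)); print(n,m.sum(),cv2.boxPoints(r).round(0).tolist())
rect(k&(abs(P[...,2]-.207)<.008)&(hsv[...,1]<45)&(I.min(2)>130)&(P[...,1]>-.435),'rim')
h=k&(P[...,2]>.19)&(P[...,2]<.215)&(P[...,1]<-.432); rect(h,'handle'); print(P[h].mean(0))
rect(k&(abs(P[...,2]-.006)<.003)&(hsv[...,1]>60)&(hsv[...,0]<30)&(P[...,1]>-.25)&(P[...,1]<-.02)&(P[...,0]<.66),'floor')
w=k&(abs(P[...,2]-.048)<.006)&(hsv[...,0]<30)&(P[...,1]>-.1); rect(w,'wall')
E
cp pics/top1.png pics/x.png
```

```text
t 2.15 pos [561.5 301.5 249.5] yang -89.9 tilt [-0.001 -0.    -1.   ] w 34.3 F [-0.8  0.   0.5] j [0.38 0.07 1.56 0.   1.51 1.94]
[115.5, 0.5, -0.7, 0.003]
rim 193 [[449.0, -309.0], [459.0, -444.0], [619.0, -432.0], [609.0, -297.0]]
handle 150 [[475.0, -458.0], [607.0, -458.0], [607.0, -433.0], [475.0, -433.0]]
[ 0.53545327 -0.44560172  0.2063856 ]
floor 1224 [[351.0, -66.0], [380.0, -234.0], [676.0, -181.0], [646.0, -14.0]]
wall 213 [[393.0, -99.0], [689.0, -99.0], [689.0, 59.0], [393.0, 59.0]]
```

View pics/top1.png

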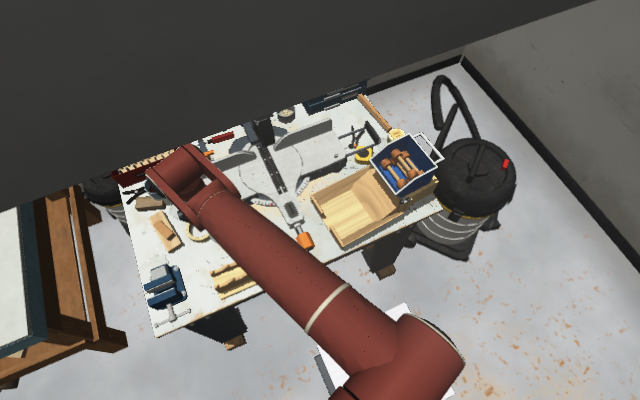

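play_rows --pt "60 0 0 0 0.2" --pt "115 0 0 0 0.2" --pt "115 0 0 0 0.2" --pt "115 0 0 0 1" --pt "115 0 0 0 1" --pt "115 0 0 0 1" --pt "115 0 0 0 1"

```text
time: 3.08
tool_pos: [0.5618, 0.3001, 0.1382]
tool_rot: [-0.001, 0.708, 0.001, -0.706]
contact_force: [-2.1, 4.7, -3.9]
gripper_width: 0.144
```

```bash
python3 - <<'E'
from h import *
s=manip.state(); c=np.array([.5995,.274]); p=np.array(s['tool_pos'])
a=np.arctan2(*(p[:2]-c)[::-1]); a=a%(2*np.pi); print('ang',np.degrees(a),np.linalg.norm(p[:2]-c))
r=np.linalg.norm(p[:2]-c)
go(*[(*(c+.046*np.array([np.cos(t),np.sin(t)])),p[2],-90) for t in np.radians(np.linspace(np.degrees(a),209.2,7)[1:])])
E
```

```text
ang 145.30753663126637 0.045853831951101494
t 3.08 pos [561.8 300.1 138.2] yang -90.0 tilt [ 0.002  0.003 -1.   ] w 12.3 F [-2.1  4.7 -3.9] j [0.37 0.15 1.67 0.   1.32 1.94]
[-0.0, 7.4, 4.3, 0.0]
[-0.1, 15.4, 7.0, 0.0]
[-0.1, 23.9, 8.2, 0.0]
[-0.1, 32.4, 7.9, 0.0]
[-0.2, 40.7, 5.9, 0.0]
[-0.2, 48.5, 2.5, 0.0]
```

play_rows --pt "0 5 3 0 1" --pt "0 11 5.5 0 1" --pt "0 18 7.5 0 1" --pt "0 25 8.2 0 1" --pt "0 32 8 0 1" --pt "0 40 6 0 1" --pt "0 49 2.3 0 1" --pt "0 49 2.3 0 1"

```text
time: 4.08
tool_pos: [0.5582, 0.2501, 0.1382]
tool_rot: [0.0, -0.706, -0.0, 0.708]
contact_force: [-8.4, 1.3, 0.5]
gripper_width: 0.139
```

play_rows --pt "0 0 0 0 1" --pt "0 0 0 0 0.4" --pt "0 0 0 0 0.4" --pt "-60 0 0 0 0.4" --pt "-120 0 0 0 0.4" --pt "-120 200 60 0 0.4" --pt "-120 200 60 0 0.4" --pt "-120 200 60 0 0.4"

```text
time: 5.08
tool_pos: [0.5052, 0.0682, 0.2574]
tool_rot: [0.0, 0.708, -0.0, -0.706]
contact_force: [-0.2, -0.5, 0.6]
gripper_width: 0.301
```

```bash
python3 - <<'E'
from h import *
import pickle
f=grab('top'); P=cloud(f); I=f['img'].astype(int)
v,u=np.mgrid[0:400,0:640]; box=lambda a,b,c,d:(u>=a)&(u<b)&(v>=c)&(v<d)
g=box(200,260,195,255); k=g&(I.max(2)<70)&(P[...,2]>.155)&(P[...,2]<.172)
print(k.sum(),P[k].mean(0))
b=cv2.cvtColor(f['img'],cv2.COLOR_RGB2BGR)
A=cv2.resize(b[190:310,180:320],None,fx=3,fy=3); B=cv2.resize(b[110:230,295:455],None,fx=3,fy=3)
cv2.imwrite('pics/c.png',np.hstack([A,B])[:, :900])
cv2.imwrite('pics/c.png',cv2.resize(np.hstack([A,B]),(800,320)))
go((.3,.0,.3,-90))
E
```

```text
13 [0.56231664 0.2489301  0.16280936]
t 5.12 pos [503.7  62.4 257.1] yang -90.3 tilt [ 0.002 -0.006 -1.   ] w 25.5 F [ 3.3 -2.9 -0.2] j [-0.02 -0.25  1.85 -0.01  1.54  1.56]
[-42.9, 63.8, 203.3, -0.005]
```

View pics/c.png

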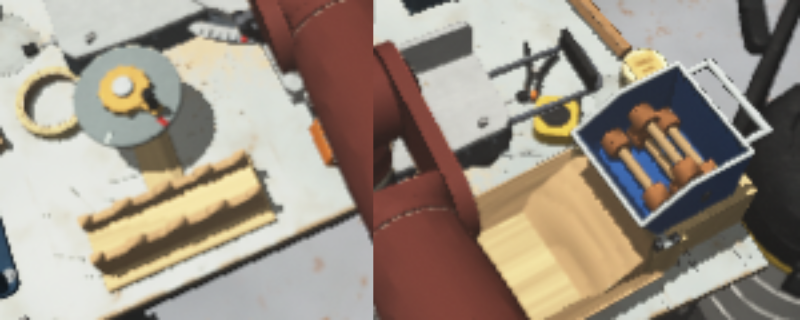

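```bash
python3 - <<'E'
from h import *
import pickle
v,u=np.mgrid[0:400,0:640]; box=lambda a,b,c,d:(u>=a)&(u<b)&(v>=c)&(v<d)
fs=[pickle.load(open('f0.pkl','rb'))]+[grab('top')]
for f in fs:
    P=cloud(f); I=f['img'].astype(float); g=box(200,256,200,252)
    w=np.clip(I[...,0]-np.maximum(I[...,1],I[...,2])*1.15-15,0,None)*g*(I[...,2]>I[...,1]*.75); w*=P[...,2]<.12
    print('red',onz(f,(u*w).sum()/w.sum(),(v*w).sum()/w.sum(),.106)[0])
    hsv=cv2.cvtColor(f['img'],cv2.COLOR_RGB2HSV)
    m=box(205,252,203,248)&(abs(P[...,2]-.106)<.008)&(hsv[...,1]<60)
    c=max(cv2.findContours(m.astype(np.uint8),0,1)[0],key=cv2.contourArea)[:,0]
    c=cv2.convexHull(c)[:,0]; W=onz(f,c[:,0],c[:,1],.106)[:,:2]*1000
    print('disc',cv2.fitEllipse(W.astype(np.float32)))
    # brass top hub + knob centre
    k=g&(I.max(2)<75)&(P[...,2]>.155)&(P[...,2]<.172); print('peg', onz(f,u[k].mean(),v[k].mean(),.164)[0],k.sum())
E
```

```text
red [0.55039913 0.24722668 0.106     ]
disc ((600.3399047851562, 275.6221618652344), (132.3591766357422, 136.59422302246094), 75.82477569580078)
peg [0.56105847 0.30110206 0.164     ] 15
red [0.55001081 0.24703385 0.106     ]
disc ((600.386474609375, 275.6172180175781), (132.4102325439453, 136.4562530517578), 75.69336700439453)
peg [0.56208512 0.24899587 0.164     ] 13
```

```bash
python3 - <<'E'
from h import *
go((.5605,.253,.25,-90),(.5605,.253,.136,-90))
E
```

```text
t 5.17 pos [504.8  65.5 257.2] yang -90.4 tilt [ 0.003 -0.002 -1.   ] w 25.8 F [ 0.6  1.2 -0.2] j [-0.02 -0.25  1.85 -0.    1.54  1.56]
[7.0, -187.9, -54.4, -0.007]
[121.0, -188.2, -54.1, -0.007]
```

play_rows --pt "7 -189 -55 0 0.2" --pt "7 -189 -55 0 0.2" --pt "7 -189 -55 0 0.2" --pt "7 -189 -55 0 0.2" --pt "7 -189 -55 0 0.2" --pt "7 -189 -55 0 0.2"

```text
time: 5.92
tool_pos: [0.5603, 0.258, 0.2492]
tool_rot: [-0.0, 0.707, -0.001, -0.707]
contact_force: [1.0, 0.6, 0.3]
gripper_width: 0.402
```

```bash
python3 - <<'E'
from h import *
go((.5605,.253,.136,-90))
E
```

```text
t 5.92 pos [560.3 258.  249.2] yang -90.1 tilt [ 0.001 -0.    -1.   ] w 34.1 F [1.  0.6 0.3] j [ 0.31  0.02  1.61 -0.    1.5   1.88]
[113.2, 5.0, -0.1, -0.001]
```

play_rows --pt "60 5 0 0 0.2" --pt "113 5 0 0 0.2" --pt "113 5 0 0 0.2" --pt "113 5 0 0 1" --pt "113 5 0 0 1" --pt "113 5 0 0 1" --pt "113 5 0 0 1" --pt "113 5 0 0 1"

```text
time: 6.92
tool_pos: [0.5606, 0.2523, 0.1383]
tool_rot: [0.001, 0.707, -0.001, -0.707]
contact_force: [-4.3, -6.3, -2.4]
gripper_width: 0.144
```

play_rows --pt "0 0 0 0 1" --pt "0 0 0 0 0.2" --pt "0 0 0 0 0.2" --pt "-60 0 0 0 0.2" --pt "-120 0 0 0 0.2" --pt "-130 100 60 0 0.2" --pt "-130 180 60 0 0.2" --pt "-130 240 60 0 0.2"

```text
time: 7.92
tool_pos: [0.5075, 0.0765, 0.2669]
tool_rot: [0.0, 0.709, 0.001, -0.705]
contact_force: [0.8, -0.9, -0.5]
gripper_width: 0.401
```

```bash
python3 - <<'E'
from h import *
f=grab('top'); P=cloud(f); I=f['img'].astype(float)
v,u=np.mgrid[0:400,0:640]; k=(u>200)&(u<256)&(v>200)&(v<252)&(I.max(2)<75)&(P[...,2]>.155)&(P[...,2]<.172); print('peg', onz(f,u[k].mean(),v[k].mean(),.164)[0],k.sum())
go((.535,-.446,.26,-84.5))
# stand corners for tub frame : depth per pixel along plinth sides
I=f['img']; b=cv2.cvtColor(I,cv2.COLOR_RGB2BGR)
cv2.imwrite('pics/d.png',cv2.resize(b[110:260,300:460],None,fx=4,fy=4,interpolation=cv2.INTER_CUBIC))
E
```

```text
peg [0.56090979 0.25143221 0.164     ] 13
t 7.97 pos [507.3  70.  266.9] yang -90.3 tilt [ 0.004 -0.006 -1.   ] w 34.1 F [ 2.6 -3.2  1. ] j [-0.01 -0.24  1.83 -0.01  1.55  1.57]
[9.8, 515.8, -30.4, -0.101]
```

```bash
python3 - <<'E'
from h import *
import pickle
f=pickle.load(open('f1.pkl','rb')); P=cloud(f); I=f['img'].astype(int)
v,u=np.mgrid[0:400,0:640]
hsv=cv2.cvtColor(f['img'],cv2.COLOR_RGB2HSV).astype(int)
k=(u>365)&(u<450)&(v>125)&(v<200)&(hsv[...,1]<60)&(I.min(2)>120)&(P[...,2]>.197)&(P[...,2]<.217)
W=onz(f,u[k],v[k],.205)[:,:2]*1000
a=np.radians(95); n=np.array([np.cos(a),np.sin(a)]); l=np.array([-n[1],n[0]])  # l = tub left
s=W@n; t=W@l; s0,t0=s.min(),t.min()
h,e=np.histogram(s,bins=np.arange(s.min()-2,s.max()+4,4)); print('along pour',e[:-1].round().tolist(),h.tolist())
h,e=np.histogram(t,bins=np.arange(t.min()-2,t.max()+4,4)); print('left',e[:-1].round().tolist(),h.tolist())
def fit(m,name):
    vx,vy,x,y=cv2.fitLine(W[m].astype(np.float32),cv2.DIST_HUBER,0,.01,.01).ravel(); print(name,m.sum(),(np.degrees(np.arctan2(vy,vx))%180).round(2),(x.round(1),y.round(1)))
mid=(t.min()+t.max())/2
fit((s<s.min()+12)&(abs(t-mid)<50),'handle')
fit((s>s.min()+30)&(s<s.min()+52)&(abs(t-mid)<65),'back')
fit((t<t.min()+9)&(s>s.min()+50),'right'); fit((t>t.max()-9)&(s>s.min()+50),'left')
E
```

```text
along pour [-501.0, -497.0, -493.0, -489.0, -485.0, -481.0, -477.0, -473.0, -469.0, -465.0, -461.0, -457.0, -453.0, -449.0, -445.0, -441.0, -437.0, -433.0, -429.0, -425.0, -421.0, -417.0, -413.0, -409.0, -405.0, -401.0, -397.0, -393.0, -389.0, -385.0, -381.0, -377.0, -373.0, -369.0, -365.0, -361.0, -357.0, -353.0, -349.0, -345.0] [18, 37, 36, 21, 6, 3, 7, 3, 6, 5, 33, 46, 4, 4, 3, 4, 3, 4, 3, 4, 3, 3, 4, 3, 4, 3, 5, 3, 5, 4, 6, 3, 5, 3, 5, 2, 5, 3, 4, 3]
left [-583.0, -579.0, -575.0, -571.0, -567.0, -563.0, -559.0, -555.0, -551.0, -547.0, -543.0, -539.0, -535.0, -531.0, -527.0, -523.0, -519.0, -515.0, -511.0, -507.0, -503.0, -499.0, -495.0, -491.0, -487.0, -483.0, -479.0, -475.0, -471.0, -467.0, -463.0, -459.0, -455.0, -451.0, -447.0, -443.0, -439.0, -435.0, -431.0, -427.0, -423.0, -419.0] [23, 23, 4, 3, 6, 11, 13, 4, 3, 5, 5, 7, 6, 4, 6, 3, 6, 5, 5, 6, 5, 7, 4, 6, 5, 5, 6, 5, 6, 5, 6, 5, 6, 6, 10, 15, 9, 2, 8, 35, 21, 1]
handle 86 5.56 (np.float32(538.5), np.float32(-447.9))
back 75 5.24 (np.float32(534.9), np.float32(-412.1))
right 44 96.98 (np.float32(610.1), np.float32(-343.0))
left 51 96.2 (np.float32(456.1), np.float32(-356.2))
```

View pics/d.png

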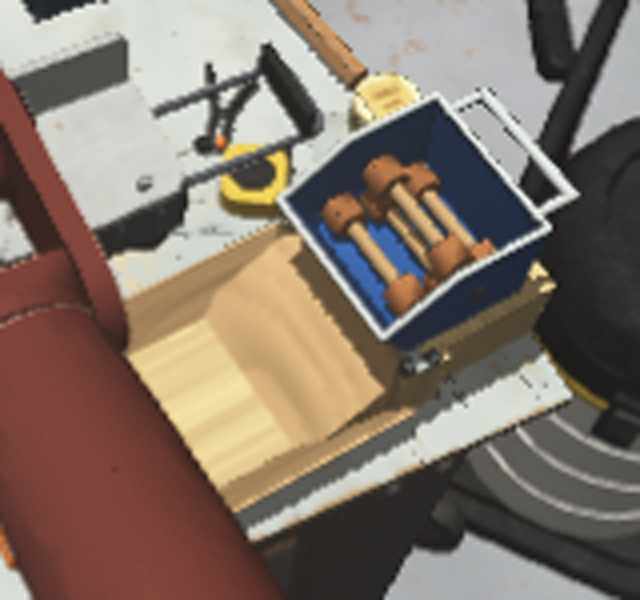

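play_rows --pt "0 0 0 0 0.3" --pt "0 250 -17 -0.1 0.3" --pt "0 510 -34 -0.1 0.3" --pt "0 510 -34 -0.1 0.3" --pt "0 510 -34 -0.1 0.3" --pt "0 510 -34 -0.1 0.3" --pt "0 510 -34 -0.1 0.3" --pt "0 510 -34 -0.1 0.3"

```text
time: 8.98
tool_pos: [0.5381, -0.36, 0.2653]
tool_rot: [0.036, 0.707, 0.036, -0.705]
contact_force: [0.8, -0.6, -0.3]
gripper_width: 0.351
```

play_rows --pt "0 60 0 0 0.3" --pt "0 60 0 0 0.3" --pt "0 60 0 0 0.3" --pt "0 60 0 0 0.3"

```text
time: 9.48
tool_pos: [0.5434, -0.417, 0.265]
tool_rot: [0.036, 0.706, 0.036, -0.706]
contact_force: [0.2, 0.1, -0.1]
gripper_width: 0.349
```

```bash
python3 - <<'E'
from h import *
go((.541,-.447,.26,-84.2),(.541,-.447,.187,-84.2))
E
```

```text
t 9.47 pos [ 543.4 -417.   265. ] yang -84.1 tilt [ 0.001 -0.    -1.   ] w 29.7 F [ 0.2  0.1 -0.1] j [-0.76  0.17  1.43  0.    1.54  0.71]
[5.0, 29.6, 5.5, 0.001]
[78.0, 29.6, 5.5, 0.001]
```

play_rows --pt "5 29.5 5 0 0.3" --pt "5 29.5 5 0 0.3" --pt "40 29.5 5 0 0.3" --pt "78 29.5 5 0 0.3" --pt "78 29.5 5 0 0.3" --pt "78 29.5 5 0 0.3"

```text
time: 10.22
tool_pos: [0.5413, -0.4482, 0.1884]
tool_rot: [0.036, 0.707, 0.035, -0.706]
contact_force: [-0.1, 0.5, 0.5]
gripper_width: 0.352
```

play_rows --pt "0 0 0 0 1" --pt "0 0 0 0 1" --pt "0 0 0 0 1" --pt "0 0 0 0 1" --pt "0 0 0 0 1"

```text
time: 10.85
tool_pos: [0.5415, -0.4477, 0.1898]
tool_rot: [0.035, 0.707, 0.035, -0.705]
contact_force: [-1.2, 5.6, 5.0]
gripper_width: 0.112
```

```bash
python3 - <<'E'
from h import *
go((.541,-.447,.187,-84.2))
R,a=184.5,np.radians(144.93)
for th in np.arange(.1,1.61,.1):
    print(round(th,2),'fwd(-y)',-(R*(np.cos(a-th)-np.cos(a))).round(1),'up(-x)',-(R*(np.sin(a-th)-np.sin(a))).round(1))
E
```

```text
t 10.85 pos [ 541.5 -447.7  189.8] yang -84.3 tilt [ 0.003  0.    -1.   ] w 9.5 F [-1.2  5.6  5. ] j [-0.8   0.26  1.46  0.    1.43  0.67]
[2.8, -0.8, 0.4, -0.001]
0.1 fwd(-y) -11.3 up(-x) -14.5
0.2 fwd(-y) -24.1 up(-x) -27.9
0.3 fwd(-y) -38.1 up(-x) -39.9
0.4 fwd(-y) -53.2 up(-x) -50.4
0.5 fwd(-y) -69.3 up(-x) -59.4
0.6 fwd(-y) -86.2 up(-x) -66.7
0.7 fwd(-y) -103.8 up(-x) -72.4
0.8 fwd(-y) -121.8 up(-x) -76.2
0.9 fwd(-y) -140.2 up(-x) -78.2
1.0 fwd(-y) -158.6 up(-x) -78.3
1.1 fwd(-y) -177.0 up(-x) -76.7
1.2 fwd(-y) -195.1 up(-x) -73.1
1.3 fwd(-y) -212.8 up(-x) -67.8
1.4 fwd(-y) -229.8 up(-x) -60.8
1.5 fwd(-y) -246.1 up(-x) -52.1
1.6 fwd(-y) -261.4 up(-x) -41.8
```

play_rows --pt "-14.5 -11.3 0 0 1" --pt "-28 -24 0 0 1" --pt "-40 -38 0 0 1" --pt "-50.5 -53 0 0 1" --pt "-59.5 -69.3 0 0 1" --pt "-66.7 -86.2 0 0 1" --pt "-72.4 -103.8 0 0 1" --pt "-72.4 -103.8 0 0 1"

```text
time: 11.85
tool_pos: [0.5317, -0.3477, 0.2639]
tool_rot: [0.039, 0.709, 0.031, -0.704]
contact_force: [2.8, -7.9, 6.8]
gripper_width: 0.11
```

```bash
python3 - <<'E'
from h import *
n=np.array([-.101,.995])
go((*(np.array([.5415,-.4477])+.1038*n),.1898+.0724,-84.2))
E
```

```text
t 11.85 pos [ 531.7 -347.7  263.9] yang -84.3 tilt [ 0.007 -0.01  -1.   ] w 9.4 F [ 2.8 -7.9  6.8] j [-0.69  0.05  1.56 -0.    1.52  0.78]
[1.7, -3.4, 0.4, -0.002]
```

play_rows --pt "-3.8 -18 0 0 1" --pt "-5.8 -36.4 0 0 1" --pt "-5.9 -54.8 0 0 1" --pt "-5.3 -64 0 0 1" --pt "-4.3 -73.2 0 0 1" --pt "-2.6 -82.3 0 0 1" --pt "-0.7 -91.3 0 0 1" --pt "-0.7 -91.3 0 0 1"

```text
time: 12.85
tool_pos: [0.5233, -0.2551, 0.2656]
tool_rot: [0.037, 0.709, 0.034, -0.703]
contact_force: [1.3, 0.6, 10.8]
gripper_width: 0.111
```

play_rows --pt "1.2 -4.5 0 0 1" --pt "2.5 -9 0 0 1" --pt "3.8 -13.4 0 0 1" --pt "5.3 -17.7 0 0 1" --pt "7 -22 0 0 1" --pt "8.6 -26.3 0 0 1" --pt "10.4 -30.5 0 0 1" --pt "12.3 -34.7 0 0 1"

```text
time: 13.85
tool_pos: [0.5202, -0.2196, 0.2524]
tool_rot: [0.036, 0.709, 0.035, -0.703]
contact_force: [2.8, 5.2, 9.9]
gripper_width: 0.107
```

play_rows --pt "0 0 0 0 1" --pt "2 -4 0 0 1" --pt "4.2 -8.1 0 0 1" --pt "6.4 -12.2 0 0 1" --pt "8.7 -16.3 0 0 1" --pt "8.7 -16.3 0 0 1" --pt "8.7 -16.3 0 0 1" --pt "8.7 -16.3 0 0 1"

```text
time: 14.85
tool_pos: [0.5184, -0.2026, 0.2431]
tool_rot: [0.035, 0.709, 0.036, -0.703]
contact_force: [2.6, 6.6, 9.2]
gripper_width: 0.113
```

```bash
python3 - <<'E'
from h import *
go((.5,-.2,.25,-84.2))
a=grab('top');b=grab('side')
cv2.imwrite('pics/e.png',cv2.cvtColor(np.hstack([cv2.resize(a['img'][110:270,290:450],(400,400)),cv2.resize(b['img'][150:350,230:430],(400,400))]),cv2.COLOR_RGB2BGR))
E
```

```text
t 14.85 pos [ 518.4 -202.6  243.1] yang -84.2 tilt [ 0.008  0.001 -1.   ] w 9.6 F [2.6 6.6 9.2] j [-0.51 -0.12  1.76  0.    1.49  0.96]
[-7.0, -4.4, 18.0, -0.001]
```

View pics/e.png

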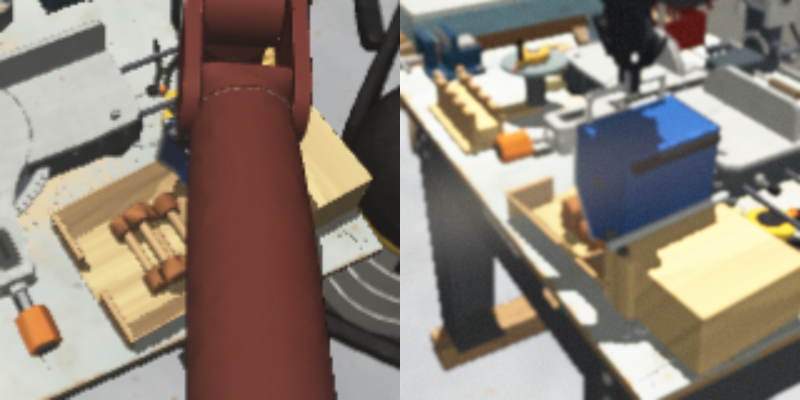

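play_rows --pt "2 -4 0 0 1" --pt "4.5 -7.5 0 0 1" --pt "6.5 -10.5 0 0 1" --pt "6.5 -10.5 0 0 1" --pt "4.5 -7.5 0 0 1" --pt "6.5 -10.5 0 0 1" --pt "6.5 -10.5 0 0 1" --pt "6.5 -10.5 0 0 1"

```text
time: 15.95
tool_pos: [0.5174, -0.1917, 0.2358]
tool_rot: [0.035, 0.709, 0.036, -0.703]
contact_force: [4.0, 7.8, 7.4]
gripper_width: 0.109
```

```bash
python3 - <<'E'
from h import *
go((.5,-.2,.25,-84.2))
a=grab('top'); P=cloud(a); I=a['img'].astype(int)
b=grab('side'); B=cloud(b); J=b['img'].astype(int)
for n,P,I in (('top',P,I),('side',B,J)):
    m=(I[...,0]>90)&(I[...,0]-I[...,2]>60)&(I[...,0]-I[...,1]>35)&(P[...,1]>-.35)&(P[...,1]<.05)&(P[...,0]>.4)&(P[...,0]<.75)&(P[...,2]<.12)
    k,l,s,c=cv2.connectedComponentsWithStats(m.astype(np.uint8))
    for i in range(1,k):
        if s[i,4]>8: print(n,s[i,4],c[i].round(),np.nanmean(P[l==i],0).round(3))
E
```

```text
t 15.95 pos [ 517.4 -191.7  235.8] yang -84.2 tilt [ 0.008  0.002 -1.   ] w 9.2 F [4.  7.8 7.4] j [-0.49 -0.13  1.78  0.01  1.48  0.98]
[-14.4, 6.5, 18.0, -0.0]
top 188 [349. 192.] [ 0.573 -0.163  0.042]
top 12 [360. 197.] [ 0.541 -0.193  0.033]
top 24 [317. 204.] [ 0.574 -0.036  0.049]
top 113 [355. 211.] [ 0.49  -0.146  0.055]
top 71 [348. 216.] [ 0.492 -0.122  0.034]
top 34 [336. 235.] [ 0.438 -0.048  0.048]
top 54 [309. 239.] [0.459 0.043 0.067]
side 170 [288. 224.] [0.455 0.041 0.06 ]
side 58 [316. 252.] [ 0.453 -0.159  0.064]
side 26 [302. 264.] [ 0.405 -0.163  0.043]
side 24 [321. 264.] [ 0.458 -0.179  0.034]
side 9 [421. 267.] [ 0.701 -0.329  0.025]
side 34 [320. 280.] [ 0.415 -0.251  0.041]
```

play_rows --pt "-7 10.7 0 0 1" --pt "-15.8 27 0 0 1" --pt "-22.8 44 0 0 1" --pt "-28.1 61.7 0 0 1" --pt "-31.7 79.8 0 0 1" --pt "-33.3 98.2 0 0 1" --pt "-33.2 116.6 0 0 1" --pt "-31.2 135 0 0 1"

```text
time: 17.05
tool_pos: [0.5291, -0.3294, 0.2644]
tool_rot: [0.036, 0.707, 0.034, -0.705]
contact_force: [4.1, -1.5, 5.2]
gripper_width: 0.11
```

play_rows --pt "3.8 18 0 0 1" --pt "9.5 35.6 0 0 1" --pt "16.8 52.5 0 0 1" --pt "25.8 68.6 0 0 1" --pt "36.3 83.7 0 0 1" --pt "42 91 0 0 1" --pt "48.3 97.7 0 0 1" --pt "48.3 97.7 0 0 1"

```text
time: 18.05
tool_pos: [0.5368, -0.427, 0.2119]
tool_rot: [-0.035, -0.705, -0.034, 0.707]
contact_force: [1.9, -7.9, -3.1]
gripper_width: 0.106
```

```bash
python3 - <<'E'
from h import *
n=np.array([-.101,.995]); p0=np.array([.5415,-.4477])
go((*(p0+.0241*n),.1898+.0279,-84.2),(*(p0+.0113*n),.1898+.0145,-84.2),(*p0,.1898,-84.2))
a=grab('top')
cv2.imwrite('pics/g.png',cv2.cvtColor(cv2.resize(a['img'][110:270,290:450],(600,600)),cv2.COLOR_RGB2BGR))
E
```

```text
t 18.05 pos [ 536.8 -427.   211.9] yang -84.4 tilt [-0.003 -0.001 -1.   ] w 9.0 F [ 1.9 -7.9 -3.1] j [-0.78  0.21  1.48 -0.    1.46  0.69]
[-5.8, -3.1, -2.6, -0.003]
[7.6, 9.7, -2.7, -0.003]
[22.1, 21.0, -2.8, -0.003]
```

View pics/g.png

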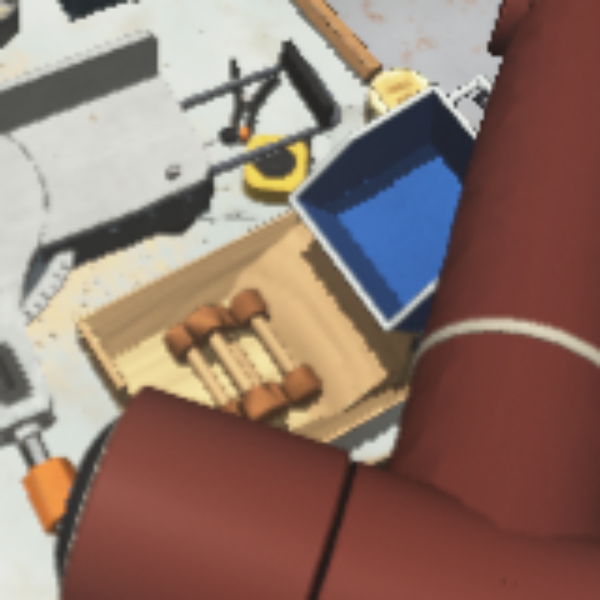

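play_rows --pt "7 6.5 -1 0 1" --pt "12 12 -2 0 1" --pt "17 17 -3 0 1" --pt "21 21 -3 0 1" --pt "22 21 -3 0 1" --pt "22 21 -3 0 1"

```text
time: 18.85
tool_pos: [0.5403, -0.4467, 0.1885]
tool_rot: [-0.035, -0.704, -0.035, 0.709]
contact_force: [-1.5, -7.8, -4.3]
gripper_width: 0.109
```

```bash
python3 - <<'E'
from h import *
go((.5415,-.4477,.1898,-84.2))
E
```

```text
t 18.85 pos [ 540.3 -446.7  188.5] yang -84.3 tilt [-0.007  0.001 -1.   ] w 9.3 F [-1.5 -7.8 -4.3] j [-0.8   0.26  1.46 -0.    1.43  0.68]
[-1.3, 1.1, -1.1, -0.003]
```

play_rows --pt "0 0 0 0 0.3" --pt "0 0 0 0 0.3" --pt "0 0 0 0 0.3" --pt "-50 0 0 0 0.3" --pt "-100 0 0 0 0.3" --pt "-110 -60 3 0 0.3" --pt "-110 -120 6 0 0.3" --pt "-110 -180 10 0 0.3"

```text
time: 19.85
tool_pos: [0.5148, -0.2653, 0.3033]
tool_rot: [0.035, 0.706, 0.035, -0.706]
contact_force: [0.5, 1.4, 0.0]
gripper_width: 0.352
```

play_rows --pt "0 -500 90 0.1 0" --pt "0 -500 90 0.1 0" --pt "0 -500 90 0.1 0" --pt "0 -500 90 0.1 0" --pt "0 -500 90 0.1 0" --pt "0 -500 90 0.1 0" --pt "0 -500 90 0.1 0" --pt "0 -500 90 0.1 0"

```text
time: 20.85
tool_pos: [0.3769, 0.2155, 0.3034]
tool_rot: [-0.0, 0.708, 0.0, -0.707]
contact_force: [1.3, 0.4, -0.2]
gripper_width: 0.494
```

```bash
python3 - <<'E'
from h import *
import pickle
go((.5,.3,.3,-90))
a=grab('top'); pickle.dump(a,open('f2.pkl','wb'))
cv2.imwrite('pics/i.png',cv2.cvtColor(cv2.resize(a['img'][120:260,300:450],None,fx=4.2,fy=4.2,interpolation=cv2.INTER_CUBIC),cv2.COLOR_RGB2BGR))
E
```

```text
t 20.85 pos [376.9 215.5 303.4] yang -90.0 tilt [ 0.001  0.    -1.   ] w 42.0 F [ 1.3  0.4 -0.2] j [ 0.35 -0.46  1.93 -0.    1.66  1.92]
[3.5, -84.5, -123.1, 0.0]
```

View pics/i.png

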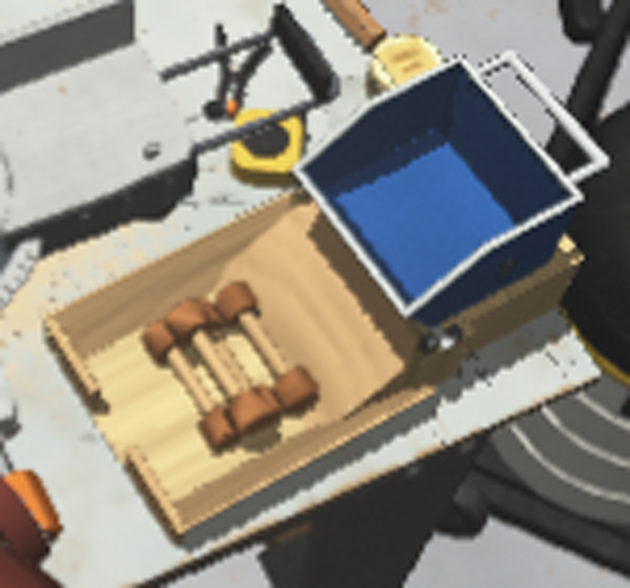

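```bash
cat > blanks.py <<'E'
from h import *
def knobs(f,show=True):
    P=cloud(f); I=f['img'].astype(int)
    v,u=np.mgrid[0:400,0:640]
    reg=(P[...,1]>-.27)&(P[...,1]<-.02)&(P[...,0]>.42)&(P[...,0]<.68)&(P[...,2]<.11)
    hsv=cv2.cvtColor(f['img'],cv2.COLOR_RGB2HSV).astype(int)
    m=reg&(I[...,0]-I[...,2]>45)&(I[...,2]<85)&(P[...,2]>.018)&(hsv[...,1]>135)
    k,l,s,c=cv2.connectedComponentsWithStats(m.astype(np.uint8))
    for i in range(1,k):
        if s[i,4]>8: 
            Q=P[l==i]; print('knob',s[i,4],c[i].round(),Q.mean(0).round(3),'zmax',Q[:,2].max().round(3),'y',Q[:,1].min().round(3),Q[:,1].max().round(3),'x',Q[:,0].min().round(3),Q[:,0].max().round(3))
    return P,reg,m
E
python3 - <<'E'
from blanks import *
import pickle
f=pickle.load(open('f2.pkl','rb')); P,reg,m=knobs(f)
n=np.array([-.101,.995]); l=np.array([-.995,-.101])
o=np.array([.5252,-.2908])
k=reg&(P[...,2]>.012)
s=((P[...,:2]-o)@n*1000); t=((P[...,:2]-o)@l*1000)
b=reg&(abs(t)<110)
# map of height max over (t rows, s cols)
G=np.zeros((24,32),int)
for S,T,Z in zip(s[b],t[b],P[...,2][b]*1000):
    i=int((T+96)//8); j=int((S-40)//5)
    if 0<=i<24 and 0<=j<32: G[i,j]=max(G[i,j],int(round(Z)))
print('cols s=',list(range(40,200,5)))
for i in range(24): print(-96+8*i,' '.join('%2d'%x for x in G[i]))
E
```

```text
knob 129 [347. 194.] [ 0.563 -0.152  0.048] zmax 0.072 y -0.204 -0.105 x 0.547 0.578
knob 181 [361. 216.] [ 0.467 -0.158  0.048] zmax 0.073 y -0.212 -0.113 x 0.448 0.485
cols s= [40, 45, 50, 55, 60, 65, 70, 75, 80, 85, 90, 95, 100, 105, 110, 115, 120, 125, 130, 135, 140, 145, 150, 155, 160, 165, 170, 175, 180, 185, 190, 195]
-96 47 43 40 39 32 30 25 31 21 25 21 21 22 30 25 21 25 19 23 19 23 23 17 26 22 21 24 23 20 22 21 19
-88 47 46 43 37 38 31 32 20 22 21 20 12 20 14 20 10 17 12 15 18 16 15 11 16 12 16 14 11 15 16 14 10
-80 48 47  0 42 36 31 27 23 22 20  0 13  7  6  0  0  0  0  0  0  0  0  0  0  0  0  0  0  9 13 11  9
-72 45 45 42 39 34 31 26 27  0 38  0 40 39 37 24  0 40  0  0  0  0  0  0 36 34 39 38 39 31  9  9  6
-64 47 42 41 36 34 29 30 26 41 42 46 47 43 42 37 36 40 39 58 61 66 71 69 66 67 48 43 40 38 29 15  8
-56 51 46 44 37 33 32 27  0 40 44 47 47 43 45 42  0 40  0  0 63 67 70 68 69 62 61 40 41 31 26  6 10
-48 47 45 36 41 32 31 24 24 42 46 46 47 46 44 39 28 40 38 59 66 68 71 69 67 64 47 37 42 38  7 12  9
-40 48 50 39 37 36 30 26 26 17 36 39 44 47 47 34  7 32 30 30 61 64 72 72 
[... 911 characters left out ...]
1  9  8
40 50 46 42 40 34 34 28 25 40 44 44 46 48 48 40 33 38 38  0 63 65 68 72 66 69 63 40 39 35 26  8  7
48 50 45 39 42 35 31 30 18 38 44 45 47 48 47 41 30 31 32 10 65 66 68 73 69 66 60 38 38 32 26  9  9
56 50 49 44 41 36 31 30 23 25 35 25 42 39 36 39  8 10 10 10 64 61 72 69 65 70 59 12  0 11 10  7 11
64 48 45 45 36 33 31 29 26 17 14 15 14  8  8  9  8  7  8  8  5  8  8  8  8 13  8  8  7  6  8  4 14
72 46 43 46 43 33 33 28 25 21 18 15 14 15 18 17 11 10  0 17 15 12 13 14 16 16 17 14 15 18  7 19 17
80 46 39 42 43 29 32 30 25 23 22 23 17 20 22 21 24 25 17 24 23 25 24 25 23 28 28 23 25 25 21 23 24
88 32 32 29 34 34 31 32 35 36 27 34 32 31 28 34 29 30 29 28 31 26 28 26  0 29  0  0  0  0  0  0  0
```

```bash
python3 - <<'E'
from h import *
go((.515,-.140,.25,-84.2),(.515,-.140,.043,-84.2))
E
```

```text
t 20.9 pos [374.  221.8 303.3] yang -89.4 tilt [-0.002  0.006 -1.   ] w 42.5 F [-3.5  2.2 -0.4] j [ 0.36 -0.46  1.93  0.01  1.66  1.92]
[50.9, 363.5, -137.6, -0.092]
[257.9, 364.7, -137.9, -0.092]
```

play_rows --pt "50 362 -137 -0.097 0" --pt "50 362 -137 -0.097 0" --pt "50 362 -137 -0.097 0" --pt "50 362 -137 -0.097 0" --pt "50 362 -137 -0.097 0" --pt "50 362 -137 -0.097 0" --pt "50 362 -137 -0.097 0.1" --pt "50 362 -137 -0.097 0.1"

```text
time: 21.9
tool_pos: [0.5148, -0.1486, 0.2525]
tool_rot: [-0.033, -0.706, -0.034, 0.707]
contact_force: [0.1, -0.2, -0.3]
gripper_width: 0.45
```

play_rows --pt "60 0 0 0 0.1" --pt "100 0 0 0 0.1"

```text
time: 22.15
tool_pos: [0.5143, -0.1463, 0.1515]
tool_rot: [-0.035, -0.706, -0.035, 0.706]
contact_force: [0.2, -0.2, -0.4]
gripper_width: 0.452
```

```bash
python3 - <<'E'
from h import *
go((.515,-.140,.043,-84.2))
E
```

```text
t 22.15 pos [ 514.3 -146.3  151.5] yang -84.3 tilt [-0.     0.001 -1.   ] w 38.4 F [ 0.2 -0.2 -0.4] j [-0.42 -0.1   1.9   0.    1.34  1.06]
[108.5, -6.1, -1.3, -0.002]
```

play_rows --pt "60 -6 -1 0 0.1" --pt "108 -6 -1 0 0.1" --pt "108 -6 -1 0 0.1" --pt "108 -6 -1 0 1" --pt "108 -6 -1 0 1" --pt "108 -6 -1 0 1" --pt "108 -6 -1 0 1"

```text
time: 23.02
tool_pos: [0.5178, -0.1427, 0.0483]
tool_rot: [0.035, 0.708, 0.034, -0.704]
contact_force: [-1.6, 3.8, 7.6]
gripper_width: 0.131
```

play_rows --pt "-40 0 0 0 1" --pt "-80 0 0 0 1" --pt "-120 0 0 0 1" --pt "-120 0 0 0 1"

```text
time: 23.52
tool_pos: [0.5183, -0.1438, 0.1708]
tool_rot: [0.036, 0.71, 0.032, -0.703]
contact_force: [0.2, -0.6, -0.7]
gripper_width: 0.13
```

```bash
python3 - <<'E'
from h import *
go((.4555,.354,.16,-90.3),(.4555,.354,.067,-90.3))
E
```

```text
t 23.52 pos [ 518.3 -143.8  170.8] yang -84.5 tilt [ 0.01  -0.004 -1.   ] w 11.1 F [ 0.2 -0.6 -0.7] j [-0.41 -0.12  1.88 -0.    1.37  1.07]
[7.9, -501.6, 14.6, 0.102]
[100.9, -502.1, 15.4, 0.102]
```

play_rows --pt "-40 -60 2 0 1" --pt "-40 -120 4 0 1" --pt "-40 -500 15 0.102 1" --pt "-40 -500 15 0.102 1" --pt "-40 -500 15 0.102 1" --pt "-40 -500 15 0.102 1" --pt "-40 -500 15 0.102 1" --pt "-40 -500 15 0.102 1"

```text
time: 24.52
tool_pos: [0.4527, 0.3447, 0.2042]
tool_rot: [0.002, -0.707, 0.002, 0.707]
contact_force: [1.1, -0.5, -0.7]
gripper_width: 0.132
```

play_rows --pt "20 -20 0 0 1" --pt "20 -20 0 0 1" --pt "20 -20 0 0 1"

```text
time: 24.9
tool_pos: [0.4537, 0.3622, 0.1846]
tool_rot: [0.002, -0.707, 0.002, 0.707]
contact_force: [0.2, 0.5, 0.1]
gripper_width: 0.133
```

```bash
python3 - <<'E'
from h import *
go((.4555,.354,.12,-90.3),(.4555,.354,.068,-90.3))
f=grab('side'); cv2.imwrite('pics/s1.png',cv2.cvtColor(f['img'],cv2.COLOR_RGB2BGR))
E
```

```text
t 24.9 pos [453.7 362.2 184.6] yang -90.3 tilt [-0.    -0.001 -1.   ] w 11.3 F [0.2 0.5 0.1] j [ 0.55 -0.02  1.76 -0.    1.4   2.12]
[64.6, 8.1, -1.9, -0.001]
[116.6, 8.0, -1.9, -0.001]
```

play_rows --pt "60 8 -2 0 1" --pt "60 8 -2 0 1" --pt "85 8 -2 0 1" --pt "100 8 -2 0 1" --pt "108 8 -2 0 1" --pt "114 8 -2 0 1" --pt "114 8 -2 0 1"

```text
time: 25.82
tool_pos: [0.4596, 0.3558, 0.0734]
tool_rot: [-0.003, 0.71, -0.001, -0.704]
contact_force: [8.1, 0.0, -1.1]
gripper_width: 0.132
```

```bash
python3 - <<'E'
from h import *
go((.4555,.354,.068,-90.3))
E
```

```text
t 25.82 pos [459.6 355.8  73.4] yang -90.3 tilt [ 0.009  0.003 -1.   ] w 11.2 F [ 8.1  0.  -1.1] j [ 0.53  0.09  1.85 -0.    1.19  2.11]
[5.4, 1.8, 4.1, -0.0]
```

```bash
python3 - <<'E'
from h import *
import pickle
f=pickle.load(open('f0.pkl','rb')); P=cloud(f); X=P.reshape(-1,3); X=X[np.isfinite(X[:,0])]
m=(X[:,1]>.17)&(X[:,1]<.385)&(X[:,0]>.40)&(X[:,0]<.51)
Q=X[m]
for x in np.arange(.405,.505,.004):
    q=Q[abs(Q[:,0]-x)<.002]; 
    print(round(x,3),'n',len(q),'>.073:',(q[:,2]>.073).sum(),'~.068:',(abs(q[:,2]-.067)<.004).sum(),'~.045:',(abs(q[:,2]-.045)<.006).sum(),'<.035',(q[:,2]<.035).sum())
h=Q[(Q[:,2]>.073)]
print('y hist of rail tops'); 
for lo,hi in ((.42,.45),(.46,.495)):
  q=h[(h[:,0]>lo)&(h[:,0]<hi)]; print(lo,np.histogram(q[:,1],bins=np.arange(.166,.39,.004))[0].tolist(), q[:,0].mean())
E
```

```text
0.405 n 124 >.073: 0 ~.068: 0 ~.045: 0 <.035 124
0.409 n 163 >.073: 0 ~.068: 0 ~.045: 0 <.035 163
0.413 n 106 >.073: 0 ~.068: 0 ~.045: 0 <.035 106
0.417 n 117 >.073: 0 ~.068: 0 ~.045: 0 <.035 117
0.421 n 205 >.073: 0 ~.068: 0 ~.045: 0 <.035 205
0.425 n 254 >.073: 9 ~.068: 21 ~.045: 34 <.035 152
0.429 n 357 >.073: 44 ~.068: 57 ~.045: 48 <.035 142
0.433 n 119 >.073: 40 ~.068: 35 ~.045: 0 <.035 36
0.437 n 74 >.073: 23 ~.068: 20 ~.045: 0 <.035 29
0.441 n 29 >.073: 0 ~.068: 2 ~.045: 0 <.035 27
0.445 n 57 >.073: 0 ~.068: 0 ~.045: 20 <.035 36
0.449 n 93 >.073: 0 ~.068: 0 ~.045: 61 <.035 31
0.453 n 101 >.073: 0 ~.068: 0 ~.045: 71 <.035 29
0.457 n 114 >.073: 0 ~.068: 0 ~.045: 79 <.035 33
0.461 n 104 >.073: 0 ~.068: 0 ~.045: 74 <.035 30
0.465 n 106 >.073: 0 ~.068: 0 ~.045: 75 <.035 31
0.469 n 103 >.073: 0 ~.068: 0 ~.045: 69 <.035 32
0.473 n 109 >.073: 1 ~.068: 2 ~.045: 76 <.035 28
0.477 n 284 >.073: 38 ~.068: 55 ~.045: 70 <.035 33
0.481 n 119 >.073: 38 ~.068: 34 ~.045: 5 <.035 29
0.485 n 98 >.073: 37 ~.068: 31 ~.045: 0 <.035 27
0.489 n 43 >.073: 6 ~.068: 3 ~.045: 0 <.035 34
0.493 n 26 >.073: 0 ~.068: 0 ~.045: 0 <.035 26
0.497 n 35 >.073: 0 ~.068: 0 ~.045: 0 <.035 35
0.501 n 30 >.073: 0 ~.068: 0 ~.045: 0 <.035 30
y hist of rail tops
0.42 [0, 4, 4, 4, 4, 1, 0, 0, 0, 0, 0, 2, 4, 5, 4, 5, 5, 4, 0, 0, 0, 0, 0, 0, 1, 4, 4, 5, 4, 5, 3, 0, 0, 0, 0, 0, 0, 2, 4, 3, 4, 4, 5, 1, 0, 0, 0, 0, 0, 0, 3, 5, 6, 6, 1] 0.4316541210911434
0.46 [0, 4, 5, 4, 5, 0, 1, 0, 0, 0, 0, 0, 6, 3, 5, 4, 5, 3, 0, 0, 0, 0, 0, 1, 0, 4, 4, 4, 5, 5, 3, 1, 0, 0, 0, 0, 0, 4, 5, 4, 5, 4, 4, 1, 0, 0, 1, 0, 0, 0, 4, 5, 5, 5, 1] 0.48115498776231164
```

play_rows --pt "2 1 -3 0 1" --pt "4 1 -3 0 1" --pt "4 1 -3 0 0.4" --pt "4 1 -3 0 0.3" --pt "4 1 -3 0 0.3" --pt "-30 1 -3 0 0.3" --pt "-80 1 -3 0 0.3" --pt "-120 1 -3 0 0.3"

```text
time: 26.82
tool_pos: [0.4585, 0.354, 0.1923]
tool_rot: [-0.002, 0.707, -0.002, -0.707]
contact_force: [0.3, 1.3, -0.5]
gripper_width: 0.353
```

```bash
python3 - <<'E'
from h import *
n=np.array([-.101,.995]); l=np.array([-.995,-.101]); o=np.array([.5252,-.2908])
for s in (.168,.129,.097): print(s,(o+s*n-.005*l).round(4))
p=o+.170*n-.005*l
go((*p,.2,-84.2))
f=grab('side'); cv2.imwrite('pics/s2.png',cv2.cvtColor(cv2.resize(f['img'][130:250,220:380],(800,600)),cv2.COLOR_RGB2BGR))
E
```

```text
0.168 [ 0.5132 -0.1231]
0.129 [ 0.5171 -0.1619]
0.097 [ 0.5204 -0.1938]
t 26.82 pos [458.5 354.  192.3] yang -90.3 tilt [ 0.  0. -1.] w 30.0 F [ 0.3  1.3 -0.5] j [ 0.53 -0.03  1.76  0.    1.41  2.1 ]
[-7.8, 474.9, -57.0, -0.106]
```

View pics/s2.png

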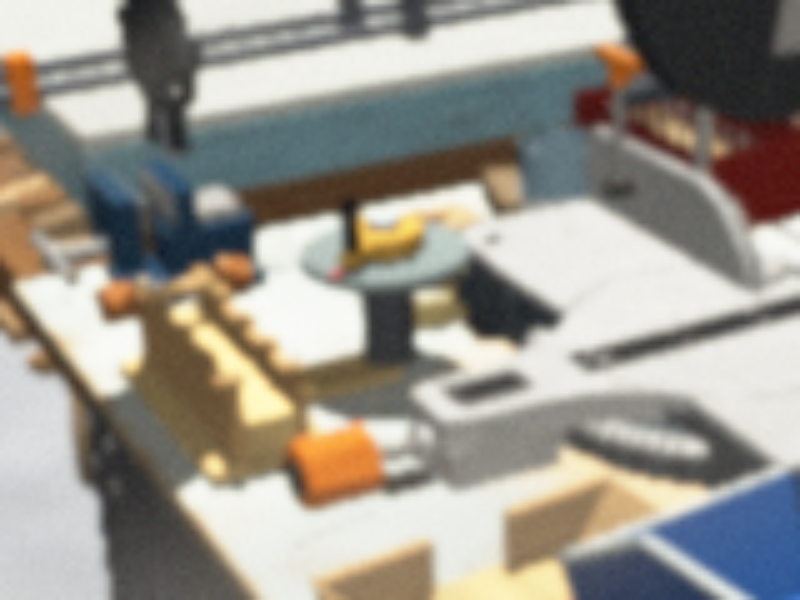

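```bash
cat >> blanks.py <<'E'
n=np.array([-.101,.995]); l=np.array([-.995,-.101]); o=np.array([.5252,-.2908])
def hmap(f,step=4):
    P=cloud(f); s=((P[...,:2]-o)@n*1000); t=((P[...,:2]-o)@l*1000)
    b=np.isfinite(s)&(abs(t)<96)&(s>60)&(s<240)&(P[...,2]<.12)
    G=np.zeros((24,36),int)
    np.maximum.at(G,(((t[b]+96)//8).astype(int),((s[b]-60)//5).astype(int)),(P[...,2][b]*1000).round().astype(int))
    print('s=  ',' '.join('%3d'%x for x in range(60,240,5)))
    for i in range(0,24): print('%4d'%(-96+8*i),' '.join('%3d'%x for x in G[i]))
E
python3 - <<'E'
from blanks import *
hmap(grab('top'))
E
```

```text
s=    60  65  70  75  80  85  90  95 100 105 110 115 120 125 130 135 140 145 150 155 160 165 170 175 180 185 190 195 200 205 210 215 220 225 230 235
 -96  36  36  26  25  23  26  27  19  25  28  23  22  19  25  22  24  20  22  18  24  22  27  22  24  22  25  22  32  22  27  20  22  21  18  19  23
 -88  34  32  29  25  19  18  13  13  17  17  16  10  15  13  11  19  13  16  19  15  12  11  18  11  17  13  18  11  11  11   8  13  11   8   9   0
 -80  38  33  29  24  21   0  16  10   7   4   0   0   0   0   0   0   8   9   0   0   0   0   0  10   7   7   9   8   9   5   6   9   7   6   6   9
 -72  38  30  29   0   0   0   0  38  39   0  25   0  38  42  38  38  33  26   0  33  39  36  36  40  25   8  12   7  10   9   9   9   9   4   9   0
 -64  33  32  29   0  42  44  44  47  43  42  37  31  38  40  43  40  38  28  30  38  42  38  42  41  36  11   6   9   7  12   8  10  11   7   6   0
 -56  34  30  30  34  38  41  49  46  54  44  39  34  40  39  39  40  37  31   0  35  41  39  42  43  33  25   8  12   6  11   7   8   6   5  10   7
 -48  34  31  29  27  38  44  46  49  47  42  38  28  37 
[... 1924 characters left out ...]
  33   9  11   6   7   7   9   9  10   9  12   8   8   6  12   8  10   6  12   7  10   9   7   9  11   5
  64  37  31  32  26  23  20  14  12  10   8   4   6   9  11   3   8  10  10   7  10   6  11   8  10   8   4   9   9   6  11  11   8  13  10   8  11
  72  36  32  34  22  22  22  17  13  11  14  14  10  16  17  17  14  15  17  15  15  14  17  15  12  18  10  16  13  17  12  15  16  16  14  16  18
  80  29  40  25  29  24  22  23  21  26  27  14  28  19  26  23  28  21  21  23  18  27  28  19  23  27  25  28  27  29  28  26  23  28  24  26  26
  88  35  31  37  32  29  35  30  34  32  32  36  32  31  35  30  27  35  30  33  34  35  34  33  35  33  33  35  36  35  35  35  28  37  36  30  38
```

play_rows --pt "-8 100 -12 -0.05 0.3" --pt "-8 474 -59 -0.106 0.3" --pt "-8 474 -59 -0.106 0.3" --pt "-8 474 -59 -0.106 0.3" --pt "-8 474 -59 -0.106 0.3" --pt "-8 474 -59 -0.106 0.3" --pt "-8 474 -59 -0.106 0.3" --pt "-8 474 -59 -0.106 0.3"

```text
time: 27.92
tool_pos: [0.5144, -0.1227, 0.1976]
tool_rot: [-0.035, -0.706, -0.035, 0.707]
contact_force: [-0.4, 0.4, -0.1]
gripper_width: 0.351
```

play_rows --pt "50 20 0 0 0.3" --pt "50 20 0 0 0.3" --pt "50 20 0 0 0.3"

```text
time: 28.3
tool_pos: [0.517, -0.1396, 0.1489]
tool_rot: [-0.036, -0.706, -0.036, 0.706]
contact_force: [0.7, 0.1, 0.2]
gripper_width: 0.352
```

```bash
python3 - <<'E'
from h import *
go((.5166,-.1207,.09,-84.2),(.5166,-.1207,.014,-84.2))
E
```

```text
t 28.3 pos [ 517.  -139.6  148.9] yang -84.2 tilt [-0.001  0.001 -1.   ] w 29.9 F [0.7 0.1 0.2] j [-0.4  -0.1   1.9   0.    1.34  1.07]
[58.9, -18.8, -1.5, -0.0]
[134.9, -18.8, -1.5, -0.0]
```

play_rows --pt "50 -18.8 -1.5 0 0.3" --pt "50 -18.8 -1.5 0 0.3" --pt "95 -18.8 -1.5 0 0.3" --pt "134 -18.8 -1.5 0 0.3" --pt "134 -18.8 -1.5 0 0.3" --pt "134 -18.8 -1.5 0 1" --pt "134 -18.8 -1.5 0 1" --pt "134 -18.8 -1.5 0 1"

```text
time: 29.3
tool_pos: [0.5191, -0.1222, 0.018]
tool_rot: [0.036, 0.708, 0.035, -0.705]
contact_force: [-1.3, 0.8, 6.5]
gripper_width: 0.133
```

play_rows --pt "0 0 0 0 1" --pt "0 0 0 0 1" --pt "-40 0 0 0 1" --pt "-100 0 0 0 1" --pt "-160 0 0 0 1" --pt "-190 0 0 0 1" --pt "-190 0 0 0 1"

```text
time: 30.18
tool_pos: [0.5187, -0.1221, 0.2094]
tool_rot: [0.037, 0.709, 0.034, -0.704]
contact_force: [-0.3, -0.2, -1.0]
gripper_width: 0.135
```

```bash
python3 - <<'E'
from h import *
go((.457,.302,.2,-90.3),(.457,.302,.068,-90.3))
E
```

```text
t 30.18 pos [ 518.7 -122.1  209.4] yang -84.2 tilt [ 0.008 -0.003 -1.   ] w 11.5 F [-0.3 -0.2 -1. ] j [-0.37 -0.16  1.85 -0.    1.44  1.1 ]
[7.7, -428.2, 18.7, 0.106]
[139.7, -428.7, 19.7, 0.106]
```

play_rows --pt "5 -428 17.5 0.106 1" --pt "5 -428 17.5 0.106 1" --pt "5 -428 17.5 0.106 1" --pt "5 -428 17.5 0.106 1" --pt "5 -428 17.5 0.106 1" --pt "5 -428 17.5 0.106 1" --pt "5 -428 17.5 0.106 1" --pt "5 -428 17.5 0.106 1"

```text
time: 31.18
tool_pos: [0.4542, 0.3051, 0.1975]
tool_rot: [-0.0, -0.706, 0.0, 0.708]
contact_force: [-0.7, -0.5, -0.9]
gripper_width: 0.133
```

play_rows --pt "50 0 0 0 1" --pt "80 0 0 0 1" --pt "80 0 0 0 1"

```text
time: 31.55
tool_pos: [0.4535, 0.3004, 0.1153]
tool_rot: [0.001, -0.704, 0.004, 0.71]
contact_force: [0.3, 0.4, -0.0]
gripper_width: 0.127
```

```bash
python3 - <<'E'
from h import *
go((.459,.302,.068,-90.3))
E
```

```text
t 31.55 pos [453.5 300.4 115.3] yang -90.4 tilt [-0.008 -0.004 -1.   ] w 10.8 F [ 0.3  0.4 -0. ] j [ 0.45 -0.03  1.9  -0.    1.28  2.03]
[47.2, -1.8, -5.8, -0.001]
```

play_rows --pt "0 -1.8 -5 0 1" --pt "15 -1.8 -5 0 1" --pt "28 -1.8 -5 0 1" --pt "38 -1.8 -5 0 1" --pt "43 -1.8 -5 0 1" --pt "46 -1.8 -5 0 1" --pt "46 -1.8 -5 0 1"

```text
time: 32.42
tool_pos: [0.4613, 0.3046, 0.0738]
tool_rot: [-0.002, 0.707, -0.002, -0.707]
contact_force: [-0.2, -0.7, -0.4]
gripper_width: 0.134
```

```bash
python3 - <<'E'
from h import *
go((.459,.302,.068,-90.3))
E
```

```text
t 32.42 pos [461.3 304.6  73.8] yang -90.3 tilt [ 0. -0. -1.] w 11.4 F [-0.2 -0.7 -0.4] j [ 0.45  0.03  1.91 -0.    1.2   2.02]
[5.8, 2.6, 2.3, 0.0]
```

play_rows --pt "2 2 1 0 1" --pt "4.5 2 1 0 1" --pt "4.5 2 1 0 1" --pt "4.5 2 1 0 0.4" --pt "4.5 2 1 0 0.3" --pt "-30 2 1 0 0.3" --pt "-80 2 1 0 0.3" --pt "-120 2 1 0 0.3"

```text
time: 33.42
tool_pos: [0.4604, 0.3026, 0.1955]
tool_rot: [-0.002, 0.707, -0.002, -0.707]
contact_force: [0.7, 1.0, -0.0]
gripper_width: 0.353
```

```bash
python3 - <<'E'
from blanks import *
f=grab('top'); hmap(f)
p=o+.129*n-.0085*l
go((*p,.2,-84.2))
E
```

```text
s=    60  65  70  75  80  85  90  95 100 105 110 115 120 125 130 135 140 145 150 155 160 165 170 175 180 185 190 195 200 205 210 215 220 225 230 235
 -96  32  26  27  26  21  21  19  17  27  25  24  26  25  22  22  21  29  26  24  27  21  27  24  22  22  27  29  24  23  29  22  24  20  22  23  25
 -88  37  31  27  21  19  15  11  12  16  10  14  17  18  13  17  16  15  11  14  18  12  11  11  18  13  13  10  14  13  15  11  14  11   8  12  12
 -80  36  31  31  22  18  18   0   0   9   7   0   0   0   0   0   0   7  10   8   7  10   9   6   8   7   9   6   7  10   7   9   5   6   9  10   0
 -72  35  31  27   0   0  40   0  41  39  31  26  31  40   0  38  39  37  26   9  11   7   7   9   9   8  10   8   9   9   9   8   7   8   8   7   0
 -64  36  34  28   0  39  41  44  44  45  40  40  32  39  40  45  40  39  28   6   9  10   7   7   8  10   8  11   9   7   9   9   9   8   8   9   0
 -56  40  31  26   0  38  41  45  47  47  43  40  29  38  42  41  43  38  29   5   7   6  10   6  11   8   6   8  13   6   8   3   6   8   8   9   8
 -48  37  32  30  24  41  41  42  50  46  40  40  33  38 
[... 2086 characters left out ...]
  9   8  14  11  10   9  10  10   8  11   9   9   8   9  10  13   5   6  10  10   8  11  10
  72  35  33  24  29  22  19  14  16  11  14  13  12  17  17  14  16  13  16  15   0  14  17  17  12  16  14  12  15  12  16  16  17  13  16   0  16
  80  37  29  29  29  21  23  21  22  26  26  22  25  21  21  22  25  25  29  24  21  25  25  28  25  24  21  23  20  25  26  24  24  27  27  25  24
  88  34  33  31  32  31  36  35  36  32  31  28  35  36  33  35  35  30  35  35  33  31  33  35  37   0  36  37  36  30  35  37  37  33  36  29  37
t 33.48 pos [463.2 304.  202.2] yang -90.3 tilt [ 0.01   0.005 -1.   ] w 29.5 F [2.6 2.4 4.1] j [ 0.45 -0.1   1.82  0.    1.42  2.02]
[0.6, 465.3, -59.8, -0.106]
```

play_rows --pt "0 460 -60 -0.106 0.46" --pt "0 460 -60 -0.106 0.46" --pt "0 460 -60 -0.106 0.46" --pt "0 460 -60 -0.106 0.46" --pt "0 460 -60 -0.106 0.46" --pt "0 460 -60 -0.106 0.46" --pt "0 460 -60 -0.106 0.46" --pt "0 460 -60 -0.106 0.46"

```text
time: 34.48
tool_pos: [0.5177, -0.1609, 0.1934]
tool_rot: [-0.035, -0.706, -0.034, 0.706]
contact_force: [0.0, -0.4, -0.3]
gripper_width: 0.266
```

play_rows --pt "60 0 0 0 0.46" --pt "100 0 0 0 0.46" --pt "100 0 0 0 0.46"

```text
time: 34.85
tool_pos: [0.5147, -0.1565, 0.0894]
tool_rot: [-0.034, -0.703, -0.037, 0.709]
contact_force: [-0.3, -0.1, -0.4]
gripper_width: 0.267
```

```bash
python3 - <<'E'
from h import *
go((.5203,-.1576,.09,-84.2),(.5203,-.1576,.014,-84.2))
E
```

```text
t 34.85 pos [ 514.7 -156.5   89.4] yang -84.2 tilt [-0.008  0.004 -1.   ] w 22.7 F [-0.3 -0.1 -0.4] j [-0.43 -0.02  1.93 -0.    1.24  1.04]
[-0.6, 1.6, -5.5, -0.001]
[75.4, 2.0, -6.0, -0.001]
```

play_rows --pt "0 0 0 0 0.46" --pt "0 0 0 0 0.46" --pt "0 0 0 0 0.46"

```text
time: 35.22
tool_pos: [0.5191, -0.1582, 0.0959]
tool_rot: [0.036, 0.707, 0.035, -0.705]
contact_force: [-0.3, -0.6, 0.1]
gripper_width: 0.27
```

```bash
python3 - <<'E'
from h import *
go((.5203,-.1576,.014,-84.2))
E
```

```text
t 35.23 pos [ 519.1 -158.2   95.9] yang -84.2 tilt [ 0.003 -0.001 -1.   ] w 22.9 F [-0.3 -0.6  0.1] j [-0.43 -0.02  1.92 -0.    1.24  1.04]
[81.9, -0.6, -1.0, -0.0]
```

play_rows --pt "40 0 0 0 0.46" --pt "80 0 0 0 0.46" --pt "80 0 0 0 0.46" --pt "80 0 0 0 1" --pt "80 0 0 0 1" --pt "80 0 0 0 1"

```text
time: 35.98
tool_pos: [0.519, -0.1583, 0.0155]
tool_rot: [0.036, 0.707, 0.035, -0.705]
contact_force: [0.2, -0.0, -1.5]
gripper_width: 0.136
```

play_rows --pt "0 0 0 0 1" --pt "-40 0 0 0 1" --pt "-100 0 0 0 1" --pt "-160 0 0 0 1" --pt "-190 0 0 0 1" --pt "-190 0 0 0 1" --pt "-190 0 0 0 1"

```text
time: 36.85
tool_pos: [0.5171, -0.1574, 0.2022]
tool_rot: [-0.035, -0.705, -0.036, 0.707]
contact_force: [-0.6, 0.2, -1.6]
gripper_width: 0.138
```

```bash
python3 - <<'E'
from h import *
go((.459,.2505,.2,-90.3),(.459,.2505,.068,-90.3))
E
```

```text
t 36.85 pos [ 517.1 -157.4  202.2] yang -84.2 tilt [-0.002  0.001 -1.   ] w 11.8 F [-0.6  0.2 -1.6] j [-0.43 -0.13  1.84 -0.    1.43  1.04]
[2.7, -411.7, 16.7, 0.106]
[134.7, -411.6, 16.5, 0.106]
```

play_rows --pt "0 -411 19 0.106 1" --pt "0 -411 19 0.106 1" --pt "0 -411 19 0.106 1" --pt "0 -411 19 0.106 1" --pt "0 -411 19 0.106 1" --pt "0 -411 19 0.106 1" --pt "0 -411 19 0.106 1" --pt "0 -411 19 0.106 1"

```text
time: 37.85
tool_pos: [0.4556, 0.2508, 0.2009]
tool_rot: [-0.0, -0.705, 0.001, 0.709]
contact_force: [-0.8, -0.5, -1.5]
gripper_width: 0.136
```

play_rows --pt "50 0 0 0 1" --pt "80 0 0 0 1" --pt "80 0 0 0 1" --pt "80 0 0 0 1" --pt "80 0 0 0 1"

```text
time: 38.48
tool_pos: [0.4589, 0.2493, 0.1257]
tool_rot: [-0.002, 0.708, -0.002, -0.706]
contact_force: [0.5, 0.8, 0.9]
gripper_width: 0.135
```

```bash
python3 - <<'E'
from h import *
go((.456,.2505,.068,-90.3))
E
```

```text
t 38.48 pos [458.9 249.3 125.7] yang -90.3 tilt [ 0.003  0.001 -1.   ] w 11.4 F [0.5 0.8 0.9] j [ 0.36 -0.11  1.95 -0.    1.29  1.93]
[57.7, -1.1, 3.1, -0.0]
```

play_rows --pt "15 -1 1.5 0 1" --pt "30 -1 1.5 0 1" --pt "42 -1 1.5 0 1" --pt "50 -1 1.5 0 1" --pt "55 -1 1.5 0 1" --pt "55 -1 1.5 0 1"

```text
time: 39.22
tool_pos: [0.456, 0.2502, 0.0685]
tool_rot: [0.002, -0.707, 0.002, 0.707]
contact_force: [0.9, 0.2, -0.4]
gripper_width: 0.136
```

```bash
python3 - <<'E'
from h import *
go((.456,.2505,.068,-90.3))
E
```

```text
t 39.23 pos [456.  250.2  68.5] yang -90.3 tilt [-0.001 -0.    -1.   ] w 11.6 F [ 0.9  0.2 -0.4] j [ 0.36 -0.04  1.99 -0.    1.19  1.93]
[0.5, -0.3, -0.0, 0.0]
```

play_rows --pt "0 0 0 0 0.4" --pt "0 0 0 0 0.3" --pt "0 0 0 0 0.3" --pt "-40 0 0 0 0.3" --pt "-90 0 0 0 0.3" --pt "-130 0 0 0 0.3" --pt "-130 0 0 0 0.3"

```text
time: 40.1
tool_pos: [0.4586, 0.2512, 0.2039]
tool_rot: [-0.003, 0.71, -0.001, -0.704]
contact_force: [-0.1, -0.4, -0.3]
gripper_width: 0.353
```

```bash
python3 - <<'E'
from blanks import *
import sys
f=grab('top'); hmap(f)
go((.5223,-.1926,.2,-84.2))
E
```

```text
s=    60  65  70  75  80  85  90  95 100 105 110 115 120 125 130 135 140 145 150 155 160 165 170 175 180 185 190 195 200 205 210 215 220 225 230 235
 -96  34  34  27  23  26  21  21  24  20  21  23  28  23  25  25  21  25  22  20  22  22  23  25  20  26  20  20  26  21  29  26  26  18  16  27  23
 -88  36  33  26  25  20  17  15  14  13   7  13  11  14  18  13  17  18  15  14  10  11   9  13   5  20   8  10  16   9  13  14  17  15  11   7  14
 -80  41  31  26  22  26  19  16   0   0  11   6  10   7   8   9   9   6   9  11   6   6  10  12   6   7  11   8   9   8  10  10  11   9   6   8   0
 -72  36  34  26  24  23  16   0   0  38  39  37   0  31   7  11   9   9   4  10   7  11   8   7   4  10   7  10  11  10   9   9  10   8   8   6   0
 -64  37  35  26  26  21  21  27   0  40  39  41  42  40  29   9   9  11  13   6   8   5   9   8  11   7   6   8   9   9   9   9  10  10  10  11  10
 -56  35  29  26  23  22  17  28  37  41  39  40  44  36  24   6   8   4  10   8   7   9   8   8   7   6  10  10  10  10   8   7   6  12   6  11   9
 -48  33  32  28  25  18  16  25  33  40  41  39  39  31 
[... 2089 characters left out ...]
   6   7   9   5  12  10   8   8   8  11  10   6  11   8   9   8   8   0  11   8   9   0
  72  33  33  27  27  23  19  15  16  13  16  15  13  17  14  12  15  13  13  16   0  14  16  17  16  15   0  17  17  18  12  19  16  13  20  15  16
  80  38  33  27  24  26  25  26  17  20  24  23  26   0  26  26   0  23  22  26  23  25  27  26  21  24  24  29  25  26  26  25  27  20  27  26  21
  88  35  30  32  27  33  36  35  35  34  26  34  34  33  31  31  32  34  30  36  34  33  36  31  38  33  30  35  33  34  35  29  39  32  34  33  39
t 40.15 pos [457.2 250.6 201. ] yang -90.3 tilt [ 0.004  0.001 -1.   ] w 30.0 F [-0.1  0.1 -0.7] j [ 0.36 -0.18  1.89  0.    1.43  1.93]
[0.6, 442.9, -67.4, -0.106]
```

play_rows --pt "0 430 -66.5 -0.106 0.46" --pt "0 430 -66.5 -0.106 0.46" --pt "0 430 -66.5 -0.106 0.46" --pt "0 430 -66.5 -0.106 0.46" --pt "0 430 -66.5 -0.106 0.46" --pt "0 430 -66.5 -0.106 0.46" --pt "0 430 -66.5 -0.106 0.46" --pt "0 430 -66.5 -0.106 0.46"

```text
time: 41.15
tool_pos: [0.5193, -0.1833, 0.1965]
tool_rot: [-0.033, -0.705, -0.034, 0.708]
contact_force: [0.2, 0.6, -0.8]
gripper_width: 0.27
```

play_rows --pt "60 0 0 0 0.46" --pt "100 0 0 0 0.46" --pt "100 0 0 0 0.46" --pt "100 0 0 0 0.46" --pt "100 0 0 0 0.46"

```text
time: 41.78
tool_pos: [0.522, -0.1806, 0.1015]
tool_rot: [0.037, 0.708, 0.035, -0.705]
contact_force: [0.2, -0.5, 1.4]
gripper_width: 0.27
```

```bash
python3 - <<'E'
from h import *
go((.5215,-.1796,.018,-84.2))
E
```

```text
t 41.77 pos [ 522.  -180.6  101.5] yang -84.2 tilt [ 0.004 -0.002 -1.   ] w 22.9 F [ 0.2 -0.5  1.4] j [-0.47 -0.01  1.9   0.    1.25  1.  ]
[83.4, -1.2, 0.7, 0.0]
```

play_rows --pt "40 -1 0 0 0.46" --pt "70 -1 0 0 0.46" --pt "83 -1 0 0 0.46" --pt "83 -1 0 0 0.46" --pt "83 -1 0 0 1" --pt "83 -1 0 0 1" --pt "83 -1 0 0 1" --pt "83 -1 0 0 1"

```text
time: 42.78
tool_pos: [0.5216, -0.1798, 0.0176]
tool_rot: [0.036, 0.707, 0.035, -0.705]
contact_force: [-0.1, -0.7, 6.5]
gripper_width: 0.133
```

play_rows --pt "0 0 0 0 1" --pt "-40 0 0 0 1" --pt "-100 0 0 0 1" --pt "-160 0 0 0 1" --pt "-185 0 0 0 1" --pt "-185 0 0 0 1" --pt "-185 0 0 0 1"

```text
time: 43.65
tool_pos: [0.5193, -0.1786, 0.1986]
tool_rot: [-0.035, -0.705, -0.036, 0.707]
contact_force: [0.1, 0.3, -0.7]
gripper_width: 0.132
```

```bash
python3 - <<'E'
from h import *
go((.457,.1985,.2,-90.3),(.457,.1985,.068,-90.3))
E
```

```text
t 43.65 pos [ 519.3 -178.6  198.6] yang -84.2 tilt [-0.003  0.001 -1.   ] w 11.2 F [ 0.1  0.3 -0.7] j [-0.47 -0.1   1.82 -0.    1.43  1.  ]
[-0.7, -381.5, 24.0, 0.106]
[131.3, -381.3, 23.6, 0.106]
```

play_rows --pt "-3 -381 24 0.106 1" --pt "-3 -381 24 0.106 1" --pt "-3 -381 24 0.106 1" --pt "-3 -381 24 0.106 1" --pt "-3 -381 24 0.106 1" --pt "-3 -381 24 0.106 1" --pt "-3 -381 24 0.106 1" --pt "-3 -381 24 0.106 1"

```text
time: 44.65
tool_pos: [0.457, 0.1974, 0.2017]
tool_rot: [0.001, -0.706, 0.002, 0.708]
contact_force: [-0.2, -0.4, -0.6]
gripper_width: 0.13
```

play_rows --pt "50 0 0 0 1" --pt "80 0 0 0 1" --pt "80 0 0 0 1" --pt "80 0 0 0 1" --pt "80 0 0 0 1"

```text
time: 45.28
tool_pos: [0.4595, 0.1974, 0.1259]
tool_rot: [-0.002, 0.708, -0.002, -0.706]
contact_force: [-0.4, -0.9, -1.4]
gripper_width: 0.131
```

```bash
python3 - <<'E'
from h import *
go((.457,.1985,.068,-90.3))
E
```

```text
t 45.27 pos [459.5 197.4 125.9] yang -90.3 tilt [ 0.003  0.001 -1.   ] w 11.1 F [-0.4 -0.9 -1.4] j [ 0.26 -0.16  2.   -0.    1.3   1.83]
[57.9, -1.0, 2.7, -0.001]
```

play_rows --pt "15 -1 1.5 0 1" --pt "30 -1 1.5 0 1" --pt "42 -1 1.5 0 1" --pt "50 -1 1.5 0 1" --pt "55 -1 1.5 0 1" --pt "55 -1 1.5 0 1"

```text
time: 46.02
tool_pos: [0.4576, 0.1989, 0.0704]
tool_rot: [-0.002, 0.708, -0.002, -0.707]
contact_force: [-2.3, -0.0, 6.5]
gripper_width: 0.133
```

```bash
python3 - <<'E'
from h import *
go((.457,.1985,.068,-90.3))
E
```

```text
t 46.02 pos [457.6 198.9  70.4] yang -90.3 tilt [ 0.001  0.    -1.   ] w 11.3 F [-2.3 -0.   6.5] j [ 0.26 -0.09  2.04  0.    1.19  1.84]
[2.4, 0.4, 0.6, 0.0]
```

Touching the notch floor (6.5 N up). Release, rise, withdraw to a spot that leaves the rack in view.

play_rows --pt "0 0 0 0 0.4" --pt "0 0 0 0 0.3" --pt "0 0 0 0 0.3" --pt "-40 0 0 0 0.3" --pt "-90 0 0 0 0.3" --pt "-140 0 0 0 0.3" --pt "-180 60 0 0 0.3" --pt "-180 120 0 0 0.3"

```text
time: 47.02
tool_pos: [0.4574, 0.0837, 0.2524]
tool_rot: [-0.001, 0.71, -0.001, -0.705]
contact_force: [1.5, 0.3, 0.4]
gripper_width: 0.351
```

play_rows --pt "0 60 10 0 0.3" --pt "0 120 20 0 0.3" --pt "0 180 30 0 0.3" --pt "0 240 40 0 0.3" --pt "0 240 40 0 0.3" --pt "0 240 40 0 0.3"

```text
time: 47.78
tool_pos: [0.4146, -0.1554, 0.2481]
tool_rot: [0.002, -0.707, 0.002, 0.707]
contact_force: [-0.3, -0.9, 0.3]
gripper_width: 0.352
```

```bash
python3 - <<'E'
from h import *
go((.4,-.2,.25,-90))
f=grab('top'); P=cloud(f); I=f['img'].astype(int)
cv2.imwrite('pics/r.png',cv2.cvtColor(cv2.resize(f['img'][190:310,180:330],(750,600),interpolation=cv2.INTER_CUBIC),cv2.COLOR_RGB2BGR))
rel=P-np.array([.457,.276,0]); X=rel[...,0];Y=rel[...,1];Z=P[...,2]
hsv=cv2.cvtColor(f['img'],cv2.COLOR_RGB2HSV).astype(int)
b=(abs(X)<.08)&(abs(Y)<.12)&(Z<.13)&(Z>.03)
G=np.zeros((18,56),int)
np.maximum.at(G,(((X[b]+.072)//.008).astype(int).clip(0,17),((Y[b]+.112)//.004).astype(int).clip(0,55)),(Z[b]*1000).round().astype(int))
for i in range(18): print('%4d'%(-72+8*i),' '.join('%2d'%x for x in G[i]))
m=b&(I[...,0]-I[...,2]>60)&(I[...,2]<90)&(hsv[...,1]>140)&(Z>.06)
k,l,s,c=cv2.connectedComponentsWithStats(m.astype(np.uint8))
for i in range(1,k):
    if s[i,4]>10: Q=rel[l==i]; print(s[i,4],c[i].round(),(np.median(Q,0)*1000).round(),'x',(np.percentile(Q[:,0],[3,97])*1000).round(),'zmax',np.percentile(Q[:,2],95).round(3))
E
```

```text
t 47.77 pos [ 414.6 -155.4  248.1] yang -90.3 tilt [-0.     0.001 -1.   ] w 29.9 F [-0.3 -0.9  0.3] j [-0.53 -0.42  1.99  0.    1.56  1.05]
[-1.9, 44.7, 14.4, -0.006]
 -72  0  0  0  0  0  0 84 76 72 77 95  0  0  0  0  0  0  0  0  0  0  0  0  0  0  0  0  0  0  0  0  0  0  0  0  0  0  0  0  0  0  0  0  0  0  0  0 74  0  0  0  0  0  0  0  0
 -64  0  0  0  0 81 86 90 93 91 90 93 96 88 79  0  0  0  0 84 91 91 92 92 90 94 87 73  0  0  0 81 90 91 92 96 93 90 84  0  0  0  0  0  0 78 89 88 94 96 93 92 89 89  0  0  0
 -56  0  0  0  0 80 81 91 96 93 93 92 88 84 81  0  0  0 75 85 91 96 93 93 94 94 85 83  0  0  0 79 89 93 95 94 92 95 90 83  0  0  0  0  0 86 89 91 96 96 95 93 86 88  0  0  0
 -48  0  0  0  0 77 84 92 95 93 95 92 95 83 78  0  0  0 80 85 95 94 92 91 91 95 85 79  0  0  0 76 91 91 93 93 93 91 89 73  0  0  0  0  0 90 91 95 93 96 95 94 92 89  0  0  0
 -40  0  0  0 55  0 85 94 92 91 92 95 85 82  0  0  0  0 77 85 90 91 94 93 92 90 84 75  0  0  0 78 86 93 91 91 90 92 80 80  0  0  0  0  0  0 89 91 96 94 91 90 86 87  0  0  0
 -32  0 79 79 80 81 78 71 80 88 82 82 73 80 83 81 81 77 80 74 67 81 
[... 1931 characters left out ...]
8 87 94 88 88 90 91 83  0  0  0  0  0  0  0 81 83 87  0  0 86 85  0  0  0  0
  64  0  0  0  0  0  0  0  0  0  0  0  0  0  0  0  0  0  0  0  0  0 85  0 110  0 109 106 105 105 108 110 107 100  0  0  0  0  0  0  0  0  0  0  0  0  0  0  0  0  0  0  0  0  0  0  0
44 [260. 243.] [ 46. -79.  92.] x [36. 57.] zmax 0.097
45 [245. 249.] [ 47. -26.  91.] x [37. 59.] zmax 0.095
51 [230. 255.] [49. 25. 90.] x [38. 59.] zmax 0.095
52 [213. 263.] [45. 83. 90.] x [34. 56.] zmax 0.096
58 [271. 270.] [-50. -77.  91.] x [-61. -40.] zmax 0.095
63 [255. 275.] [-47. -26.  90.] x [-57. -36.] zmax 0.094
73 [240. 282.] [-47.  26.  90.] x [-58. -35.] zmax 0.094
76 [223. 291.] [-51.  83.  91.] x [-61. -38.] zmax 0.095
```

View pics/r.png

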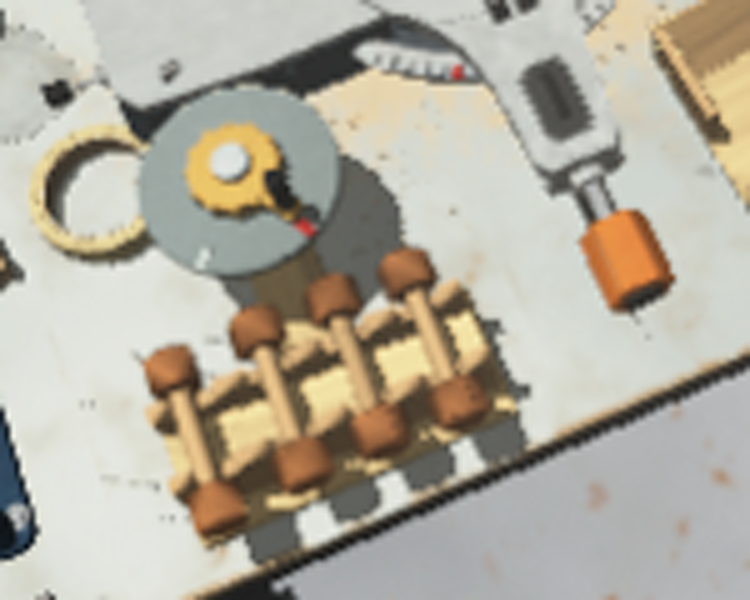

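```bash
python3 - <<'E'
from h import *
Fs=[grab('top') for _ in range(3)]
for y0 in (-77,-25,25,83):
    zs=[];ys=[];tops=[]
    for f in Fs:
        P=cloud(f).reshape(-1,3)-np.array([.457,.276,0])
        q=P[(abs(P[:,0])<.018)&(abs(P[:,1]*1000-y0)<16)&(P[:,2]>.06)&(P[:,2]<.11)]
        yc=np.median(q[:,1]); zs.append(q[abs(q[:,1]-yc)<.004][:,2].mean()); ys.append(yc)
        k=P[(abs(abs(P[:,0])-.048)<.01)&(abs(P[:,1]-yc)<.006)&(P[:,2]>.06)&(P[:,2]<.11)]; tops.append([k[k[:,0]>0][:,2].mean(),k[k[:,0]<0][:,2].mean()])
    print(y0,'yc',np.round(np.mean(ys)*1000,1),'necktop',np.round(np.mean(zs)*1000,2),'knobtops +x/-x',(np.mean(tops,0)*1000).round(1))
f=Fs[0]; P=cloud(f); I=f['img'].astype(int); hsv=cv2.cvtColor(f['img'],cv2.COLOR_RGB2HSV).astype(int)
v,u=np.mgrid[0:400,0:640]
k=(u>365)&(u<450)&(v>125)&(v<200)&(hsv[...,1]<60)&(I.min(2)>120)&(P[...,2]>.18)&(P[...,2]<.23)
import pickle
g=pickle.load(open('f1.pkl','rb'));PG=cloud(g)
b=k&np.isfinite(PG[...,2])&(abs(PG[...,2]-.205)<.02)&(abs(P[...,2]-PG[...,2])<.02)
print('rim diff vs start',k.sum(),np.round((P-PG)[b].mean(0)*1000,2)); 
for nm,mm in(('handle',P[...,1]<-.435),('front',P[...,1]>-.36)): print(nm,(b&mm).sum(),np.round((P-PG)[b&mm].mean(0)*1000,2) if (b&mm).any() else None)
E
```

```text
-77 yc -76.3 necktop 81.79 knobtops +x/-x [91.4 91.2]
-25 yc -25.0 necktop 82.37 knobtops +x/-x [91.2 91.4]
25 yc 24.5 necktop 81.73 knobtops +x/-x [90.8 89.9]
83 yc 82.4 necktop 83.38 knobtops +x/-x [91.9 92.8]
rim diff vs start 217 [ 0.03 -0.02 -0.04]
handle 111 [ 0.07 -0.07 -0.12]
front 8 [-0.32  0.42  0.8 ]
```

```bash
python3 -c "
from h import *
print(manip.job_done())"
```

```text
the job is handed in; nothing more can be done
None
```

I did all three parts and handed the job in at about 48 s of the 208 s allowed; the hand-in reports no verdict.

- **Collar:** I pinched the peg and swung it to the red mark. It overshot by a few degrees, so I gripped it again and brought it back. The last check put it within about 2–3° of the mark; the limit is 7.4°.
- **Tub:** I rocked it by the handle to about 1.57 rad and all four blanks slid into the tray. I then set it back and released it. In the last view its rim was within about 1 mm of where it started, so it is upright and seated.
- **Blanks:** All four lie square across the rack, one in each notch, with their origins about 75–76.5 mm high. The one in notch 4 is the least neat. It sits about 5 mm off the middle of its notch, 3 mm off the rails' middle, and 1–1.5 mm higher than the others, which is still inside the limits.
- **Bystanders:** I did not go near the masking tape or the tape measure, and the later pictures showed no change in either. The arm was clear of everything when I handed in.

No last check failed.

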